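Proof-pull the freshly glued T-squares

ROBOT

A 7-joint arm with a two-finger parallel gripper is mounted at the origin on a cart in front of the work surface, level with it; the furniture and walls round the work are solid. World frame = base frame: x ahead of the robot, y to its left, z up, the work surface at z = 0. Lengths are in m, angles in rad, forces in N, time in s.
With the tool pointing down it reaches from about 0.4 to 0.85 m from the base axis. Payload 4.4 kg.
Tool frame: the origin (TCP) lies between the finger pads; the fingertips stand 17 mm ahead of it and the grasp point (between the pads) lies 2 mm behind it (r.tips_ahead is the z of the fingertips in the tool frame, in m); z points along the fingers, y is the line along which they close (so a half turn about z gives the same grasp; the last joint's range is limited). The gripper opens to 94 mm and grips with 3 to 60 N. Pads are 16 mm wide; open, the fingers measure 119 mm over their backs; the gripper's body (75 mm by 177 mm) begins 78 mm behind the grasp point.
Start: joints at [-1.196, 0.628, 0.038, 1.517, -0.027, 0.996, -0.02], TCP at [0.277, 0.588, 0.222] pointing down, gripper open.
Joint ranges: [-3.06, 3.06], [-0.37, 2.12], [-1.25, 1.32], [0.18, 2.47], [-1.1, 4.24], [0.23, 1.98], [-2.94, 2.94]. Speed limits (rad/s): [2.57, 2.57, 3.14, 3.14, 3.14, 3.14, 3.14].

INTERFACE

Orientations are given as a rotation vector (axis times angle).
In Python, from plant import readout, imaging, close_job, r gives the robot as it stands.
- The arm moves only by the shell command python3 -m crank 'ROWS' [FORCE]. ROWS is JSON, a list of rows, each an object with "translation": the shift along the world's x, y, z in units of 40 cm (1.0 is 40 cm), a list of three; "turn": the turn about the world's z in units of 180 degrees (1.0 is 180 degrees); "jaw": the closure, from -1 (fully open) to 1 (shut). In form: [{"translation": [x, y, z], "turn": turn, "jaw": jaw}, ...]. A call has 1 to 12 rows; each row is the pose to reach, as a shift and turn from the pose commanded when the call began, turning the shorter way round; what a row does not reach only later rows make up. A row lasts 1/10 s, in which the tool goes at most 50 mm and 8.59 degrees, less where a joint would pass 70% of its speed; a pose out of reach is approached as far as the arm can. A call with a number of a shift or a turn outside -1 to 1 is refused whole. A call with a gripper value outside its range is refused whole. The fingers move at their own pace and stop on an object; FORCE is the grip in N (left out, the last holds). Time passes only in rows, so rows that repeat a pose let the fingers close. It gives the time, the measured TCP pose, the force, the opening and the grip force at its end, in the units of the state.
- readout.get_obs(): the state, without advancing time (a new reading comes with each control period).
- imaging.snapshot(name): name is "side" or "top" or "wrist"; returns a dict with "frame" (400x640x3 uint8, blue, green, red), "fovy" (degrees; the focal length in pixels is half the picture's height over the tangent of half this angle, whatever the lens; pixels are square), "cx", "cy" (the principal point, pixels), "D" ([k1, k2, p1, p2, k3] as OpenCV has them; the pictures are not rectified), "eye" and "orientation" of the camera in the world. Camera axes: x right, y down, z forward; pixel columns grow to the right and rows downward; lengths in m; the calibration is good to about 2 mm. A picture is of the moment at which its call begins. There is no depth.
- close_job(): hands the job in; it is judged then, once.
Trained networks look in the newest picture that a camera, given by its name, has taken for a name from the list of things; names that differ only in an ending like _2 or _b are one class to them, and where a whole thing is asked for, a point or a joint stands for the part that bears it (a point fixed in the world has none). Each returns a list of dicts, best first, with "p" (0 to 1); they miss things now and then, are a little off and sometimes report something else, mostly with a low value. They report only what shows in the picture. A call takes as long as a camera call.
- imaging.boxes_of(camera, label): "location" ([x, y, z] in m, in the coordinates of the camera as it stood for that picture, good to about 4 mm: the middle of the surface that is visible of it).
- imaging.cut_out(camera, label): "region" (400x640 bool, what is visible of it).
- imaging.tip_of(camera, label): "location" ([x, y, z] in m, in the coordinates of the camera as it stood for that picture, good to about 4 mm: a listed point, or the origin of a listed thing).
The state is a dict: "t": time; "joints": joint angles; "joint_velocities": joint speeds; "joint_torque": joint torques, N m; "tool_pos": TCP position; "eef_rot": TCP orientation; "ft_force": force on the tool from outside, world axes, zero at the start; "ft_torque": the same for the moment, N m; "width": finger opening in m; "grasp_force": force on a finger pad.
Only numpy, scipy, OpenCV 4.12 (cv2) and the standard library are available. Lean on these libraries where they do the work, as an engineer would, in place of code of your own. Each camera call takes 0.05 s, during which the arm holds its last target. There are 200 camera calls.

TASK

The heads of the small wooden T-squares in the lidded box (two or three of them) have been glued on again. Lift the loose lid off by its knob and set it flat on the desk, then prove each square on the pull gauge, longest first: hang its head behind the two posts of the sprung carriage, pull the blade towards the robot until the pointer stands between the two black marks (7 to 10 N), never on to the end stop, and hold it there for five seconds. Lay the proved squares side by side on the airing rack, each flat and square across both rails, then put the lid squarely back on the empty box; leave the other things on the desk where they are.

Things in the scene. Friction and masses are not known exactly. Their poses are not given: they have to be found in the camera images.
- box: shallow wooden box fixed to the desk, 176 (x) x 206 (y) x 34 mm, walls and floor 6 mm thick; origin at the centre of its underside, z up. The squares lie flat on its floor side by side, blades along its x, heads towards +x (away from the robot).
- lid_knob (a point): middle of the round knob of the box's loose lid: grip here. Knob 25 mm across, 18 to 36 mm above the lid's underside (this point is 27 mm above it); the lid is a flat plate 180 (x) x 210 (y) x 8 mm, 0.18 kg, that just lies on the box's rim; axes as the lid's. The desk is free for it behind the box (some 0.2 m farther from the robot than the box).
- square_long_mid (a point): centre (half-way along and half-way up) of the longest loose wooden T-square, 145 mm long over all, 10 mm thick, the same on both faces: a light blade 16 mm wide with a dark cross-head at its +x end, glued on, 48 mm wide (y) and 16 mm long (x). About 65 g. x runs along the blade towards the head. None when this square is absent.
- square_mid_mid (a point): centre (half-way along and half-way up) of the middle loose wooden T-square, 125 mm long over all, 10 mm thick, the same on both faces: a light blade 16 mm wide with a dark cross-head at its +x end, glued on, 48 mm wide (y) and 16 mm long (x). About 56 g. x runs along the blade towards the head. None when this square is absent.
- square_short_mid (a point): centre (half-way along and half-way up) of the shortest loose wooden T-square, 105 mm long over all, 10 mm thick, the same on both faces: a light blade 16 mm wide with a dark cross-head at its +x end, glued on, 48 mm wide (y) and 16 mm long (x). About 47 g. x runs along the blade towards the head. None when this square is absent.
- fork (a point): midpoint between the two upright steel posts of the gauge's carriage, at the height of its grey shelf (45 mm above the desk). Each post is 12 mm long in x (+-6 mm), 16 mm wide, 25 mm tall; the gap between them is 26 mm. Blade goes down in the gap, towards the robot, head behind (+x of) the posts; pulled to -x the head takes the carriage along. x points away from the robot, along the pull.
- gauge: pull gauge, fixed to the desk: aluminium base 200 x 72 mm (x from -120 to 80 mm), 18 mm high before the posts; origin on the desk under the fork at rest, x away from the robot. Carriage shelf: 62 mm wide, from 6 mm before to 40 mm behind the fork point. A pointer at the right (-y) edge runs along a scale with two broad black marks at 35 and 50 mm of travel.
- carriage (a joint): travel of the gauge's carriage in m: 0 at rest, grows as it is pulled to -x; spring 200 N/m from zero (plus about 0.1 N of friction), so the two marks at 0.035 and 0.050 stand for 7 and 10 N; end stop at 0.065. Springs back when let go.
- rack_top (a point): centre of the airing rack, fixed to the desk, at the height of its rail tops (40 mm above the desk): two parallel wooden rails, 190 mm long along this point's y, 10 mm thick, centre lines at x = -36 and +36 mm, open between them (62 mm) down to low feet 8 mm high near the ends (72 to 88 mm from the middle in y).
- mug: white mug, 82 mm across, 91 mm tall, bystander; origin at its underside
- eraser: eraser 19 x 43 x 13 mm, bystander; origin at its underside
- usb_stick: USB stick 18 x 60 x 9 mm, bystander; origin at its underside
- tin_small: small round tin 50 mm across, 19 mm high, bystander; origin at its underside
- sharpener: sharpener 15 x 25 x 12 mm, bystander; origin at its underside

How it is judged:
By the outcome, as a careful person would: the job done as asked, in the order asked, and still so for the second after the job is handed in, with the robot touching nothing.
Of square_long, square_mid, square_short only 2 to 3 are there at a start; the rules pass over those that are not, and their reading is None.
At some moment in a run one of lid may be knocked a few centimetres aside while the robot is not near it.
Once in a run the grip may slacken for a moment while it holds something.
It also fails if it takes over 210 s, if anything falls off the work surface, if the arm or the gripper's body presses on something with over 40 N, if the wrist force passes 120 N, or if a joint passes its speed limit or range.

## Working session

There is one attempt and no reset: what is moved stays moved. The work goes in short steps, Python scripts to look and compute and a shell command to move; the robot and the scene stay as the last step left them, time stands still between calls to the robot, and variables do not carry over. Pictures are saved under pics/ and viewed, at most 14 in all, crops included, and the job is handed in when it is done.

```bash
ls; mkdir -p pics; cat > h.py <<'E'
import numpy as np, cv2
from scipy.spatial.transform import Rotation as R
from plant import readout, imaging, close_job, r
def Rm(o):
    o=np.array(o,float)
    if o.shape==(3,3): return o
    return R.from_rotvec(o).as_matrix() if o.size==3 else R.from_quat(o).as_matrix()
def snap(n,save=None):
    s=imaging.snapshot(n)
    if save: cv2.imwrite(f'pics/{save}.png',s['frame'])
    return s
def W(s,p): return Rm(s['orientation'])@np.array(p)+np.array(s['eye'])
def K(s):
    f=200/np.tan(np.radians(s['fovy'])/2); return np.array([[f,0,s['cx']],[0,f,s['cy']],[0,0,1.]])
def ray(s,uv,z):
    q=cv2.undistortPoints(np.array(uv,float).reshape(-1,1,2),K(s),np.array(s['D'],float)).reshape(-1,2)
    d=np.c_[q,np.ones(len(q))]@Rm(s['orientation']).T; e=np.array(s['eye'])
    return e+d*((z-e[2])/d[:,2])[:,None]
def find(s,n,label,f='tip_of'):
    return [(round(d['p'],2),np.round(W(s,d['location']),4).tolist()) for d in getattr(imaging,f)(n,label)[:3]]
def ob():
    o=readout.get_obs(); yaw=R.from_rotvec(o['eef_rot']).as_matrix()
    print('t',round(o['t'],2),'tcp',np.round(o['tool_pos'],4),'ytool',np.round(yaw[:,1],3),'z',np.round(yaw[:,2],3),'F',np.round(o['ft_force'],1),'w',round(o['width'],4),'g',round(o['grasp_force'],1)); return o
E
python3 - <<'E'
from h import *
ob()
for n in ('top','side'):
    s=snap(n,n+'0'); print(n,s['eye'],s['orientation'],s['fovy'],s['D'])
    for l in ['box','lid_knob','fork','gauge','rack_top','carriage','mug','eraser','usb_stick','tin_small','sharpener']:
        try: print(l,find(s,n,l))
        except Exception as e: print(l,e)
E
```

```text
pics
t 0.0 tcp [0.277  0.5873 0.2216] ytool [ 0.427  0.904 -0.002] z [-0.001 -0.002 -1.   ] F [-0.2  0.2 -0.4] w 0.094 g 0.0
top [0.38668727 0.11529319 1.08239158] [-2.12462611  2.16528063 -0.20858882] 46.304224407907526 [-0.06609791  0.          0.          0.          0.        ]
box []
lid_knob [(0.81, [0.4133, 0.312, 0.0585]), (0.22, [0.6607, -0.0711, -0.0007])]
fork [(0.71, [0.5555, 0.0848, 0.0454])]
gauge []
rack_top [(0.68, [0.4792, -0.1299, 0.0425])]
carriage it knows: box, eraser, fork, gauge, lid_knob, mug, rack_top, sharpener, square_long_mid, square_mid_mid, square_short_mid, tin_small, usb_stick
mug [(0.65, [0.768, 0.1178, -0.0042])]
eraser [(0.48, [0.3807, 0.0641, -0.0016])]
usb_stick [(0.6, [0.6591, -0.0691, 0.001])]
tin_small [(0.88, [0.766, 0.1912, 0.0021])]
sharpener [(0.4, [0.6583, -0.1287, -0.0032])]
side [0.38516431 0.66962479 0.83172011] [-0.48180828  2.82119691 -0.99969705] 52.194090408451885 [-0.07002493  0.          0.          0.          0.        ]
box [(0.64, [0.5589, 0.0881, 0.0468])]
lid_knob [(0.58, [0.4146, 0.3147, 0.0558])]
fork [(0.81, [0.5575, 0.0855, 0.0445]), (0.73, [0.4818, -0.1291, 0.0376])]
gauge [(0.75, [0.5618, 0.0829, -0.0004])]
rack_top [(0.7, [0.4816, -0.1267, 0.037])]
carriage it knows: box, eraser, fork, gauge, lid_knob, mug, rack_top, sharpener, square_long_mid, square_mid_mid, square_short_mid, tin_small, usb_stick
mug [(0.7, [0.6595, -0.0659, -0.0047]), (0.61, [0.7626, 0.1218, -0.0013])]
eraser [(0.62, [0.3828, 0.0649, 0.0007])]
usb_stick [(0.47, [0.6566, -0.0674, -0.003])]
tin_small []
sharpener [(0.69, [0.5627, 0.086, -0.0002]), (0.41, [0.66, -0.1238, 0.0049])]
```

View pics/top0.png

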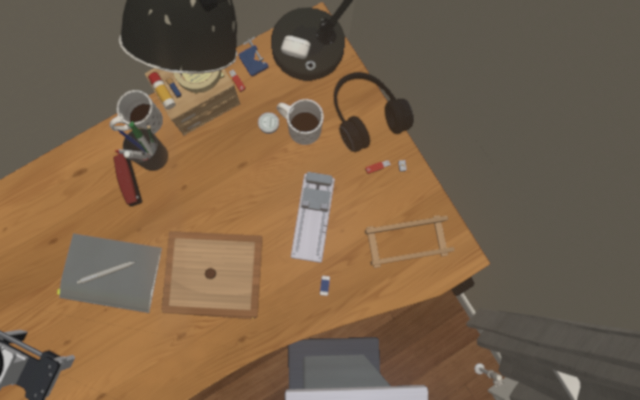

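View pics/side0.png

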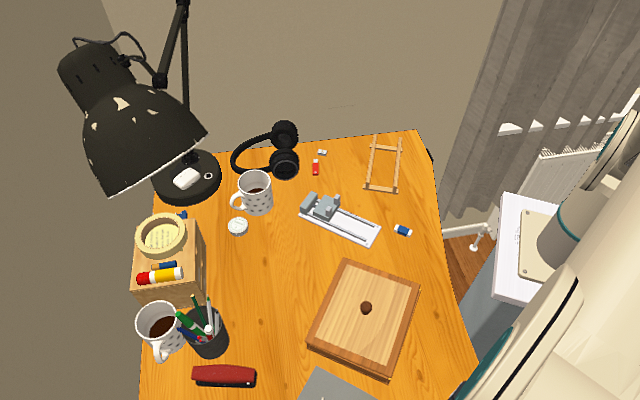

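```bash
cat >> h.py <<'E'
def ortho(s,z,x0,x1,y0,y1,mm=1.0):
    # image: up=+x, left=+y
    xs=np.arange(x1,x0,-mm/1000); ys=np.arange(y1,y0,-mm/1000)
    X,Y=np.meshgrid(xs,ys,indexing='ij'); P=np.c_[X.ravel(),Y.ravel(),np.full(X.size,z)]
    Rw=Rm(s['orientation']).T; e=np.array(s['eye'])
    uv,_=cv2.projectPoints(P,cv2.Rodrigues(Rw)[0],-Rw@e,K(s),np.array(s['D'],float))
    m=uv.reshape(X.shape+(2,)).astype(np.float32)
    im=cv2.remap(s['frame'],m[...,0],m[...,1],cv2.INTER_CUBIC)
    return im
def grid(im,x1,y1,mm,step=0.05):
    im=im.copy()
    for k in range(-20,40):
        v=k*step
        rr=int(round((x1-v)*1000/mm)); cc=int(round((y1-v)*1000/mm))
        if 0<=rr<im.shape[0]: im[rr,::4]=(255,0,255); cv2.putText(im,f'{v:.2f}',(0,rr),0,.35,(255,0,255))
        if 0<=cc<im.shape[1]: im[::4,cc]=(255,0,255); cv2.putText(im,f'{v:.2f}',(cc,10),0,.35,(255,0,255))
    return im
E
python3 - <<'E'
from h import *
s=snap('side'); im=ortho(s,0.042,0.28,0.85,-0.26,0.46,.95); cv2.imwrite('pics/o1.png',grid(im,0.85,0.46,.95))
s=snap('top')
for l in ['mug','fork','rack_top','gauge','lid_knob']: print(l,find(s,'top',l))
E
```

```text
mug [(0.71, [0.7643, 0.1156, -0.001])]
fork [(0.91, [0.5583, 0.0846, 0.0444])]
rack_top [(0.97, [0.4788, -0.1316, 0.0423])]
gauge [(0.61, [0.559, 0.0849, -0.0025])]
lid_knob [(0.58, [0.415, 0.3103, 0.0628])]
```

View pics/o1.png

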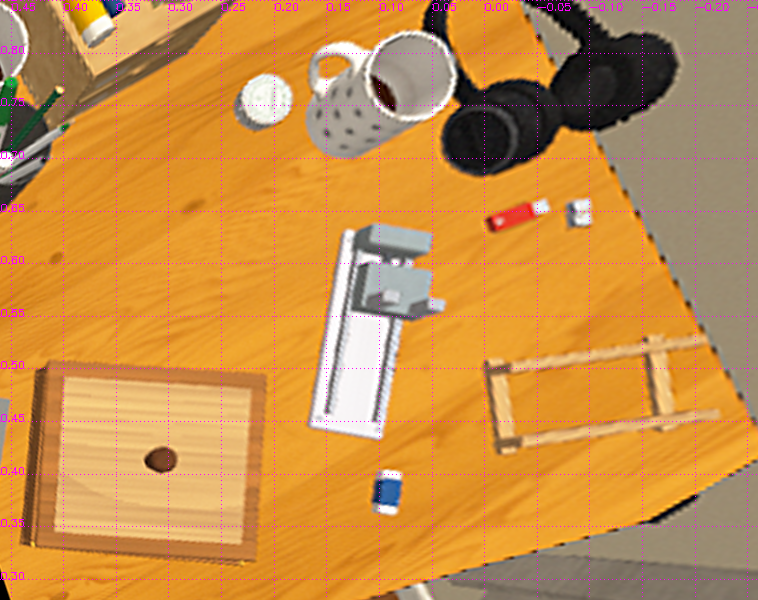

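```bash
python3 -m crank '[{"translation":[0.15,-0.3,0],"turn":0.119,"jaw":-1},{"translation":[0.3425,-0.689,0],"turn":0.119,"jaw":-1},{"translation":[0.3425,-0.689,0],"turn":0.119,"jaw":-1},{"translation":[0.3425,-0.689,0],"turn":0.119,"jaw":-1},{"translation":[0.3425,-0.689,0],"turn":0.119,"jaw":-1},{"translation":[0.3425,-0.689,0],"turn":0.119,"jaw":-1},{"translation":[0.3425,-0.689,0],"turn":0.119,"jaw":-1},{"translation":[0.3425,-0.689,0],"turn":0.119,"jaw":-1},{"translation":[0.3425,-0.689,0],"turn":0.119,"jaw":-1}]'
python3 - <<'E'
from h import *
ob()
s=snap('wrist','w1'); print(s['eye'],s['fovy']); print(find(s,'wrist','lid_knob'))
s=snap('side')
print(find(s,'side','lid_knob'))
E
```

```text
t: 2.35
tool_pos: [0.4137, 0.3138, 0.2226]
eef_rot: [-0.103, -3.14, -0.002]
ft_force: [0.3, 0.5, 0.4]
width: 0.0939
grasp_force: 0.0
t 2.35 tcp [0.4137 0.3138 0.2226] ytool [0.066 0.998 0.001] z [-0.     0.001 -1.   ] F [0.3 0.5 0.4] w 0.0939 g 0.0
[0.33855625 0.31875955 0.38553695] 62.77140180168079
[(0.92, [0.4144, 0.3151, 0.0643])]
[(0.96, [0.4141, 0.3177, 0.0573]), (0.2, [0.6594, -0.1235, 0.0031])]
```

View pics/w1.png

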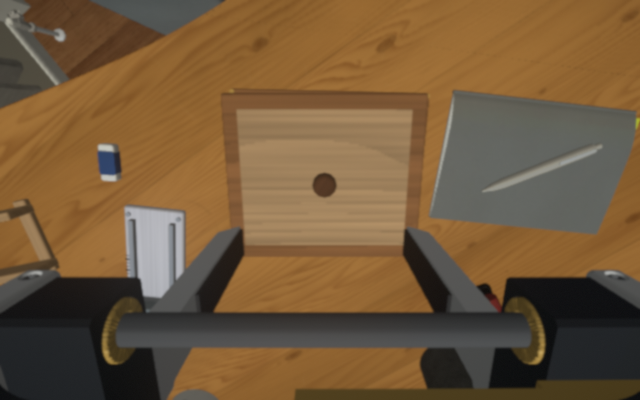

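```bash
python3 -m crank '[{"translation":[0.001,0.003,-0.2],"turn":0,"jaw":-1},{"translation":[0.001,0.003,-0.3],"turn":0,"jaw":-1},{"translation":[0.001,0.003,-0.36],"turn":0,"jaw":-1},{"translation":[0.001,0.003,-0.399],"turn":0,"jaw":-1},{"translation":[0.001,0.003,-0.399],"turn":0,"jaw":-1},{"translation":[0.001,0.003,-0.399],"turn":0,"jaw":1},{"translation":[0.001,0.003,-0.399],"turn":0,"jaw":1},{"translation":[0.001,0.003,-0.399],"turn":0,"jaw":1},{"translation":[0.001,0.003,-0.399],"turn":0,"jaw":1},{"translation":[0.001,0.003,-0.399],"turn":0,"jaw":1},{"translation":[0.001,0.003,-0.399],"turn":0,"jaw":1}]' 25
```

```text
t: 3.65
tool_pos: [0.4148, 0.3135, 0.0631]
eef_rot: [0.105, 3.14, 0.0]
ft_force: [0.4, 0.8, 0.4]
width: 0.0495
grasp_force: 0.0
```

```bash
python3 -m crank '[{"translation":[0,0,0],"turn":0,"jaw":1},{"translation":[0,0,0],"turn":0,"jaw":1},{"translation":[0,0,0],"turn":0,"jaw":1},{"translation":[0,0,0],"turn":0,"jaw":1},{"translation":[0,0,0],"turn":0,"jaw":1},{"translation":[0,0,0.02],"turn":0,"jaw":1},{"translation":[0,0,0.06],"turn":0,"jaw":1},{"translation":[0,0,0.1],"turn":0,"jaw":1},{"translation":[0,0,0.15],"turn":0,"jaw":1},{"translation":[0,0,0.15],"turn":0,"jaw":1}]' 25
python3 - <<'E'
from h import *
s=snap('side'); im=ortho(s,0.02,0.28,0.85,-0.26,0.46,.95); cv2.imwrite('pics/o2.png',grid(im,0.85,0.46,.95))
for l in ['square_long_mid','square_mid_mid','square_short_mid','box']: print(l,find(s,'side',l))
E
```

```text
t: 4.65
tool_pos: [0.4159, 0.3143, 0.1251]
eef_rot: [0.105, 3.137, 0.004]
ft_force: [1.0, 1.4, -2.2]
width: 0.0229
grasp_force: 25.0
square_long_mid []
square_mid_mid [(0.64, [0.655, -0.0652, -0.0041]), (0.33, [0.5607, 0.0857, -0.001]), (0.23, [0.5609, 0.0872, 0.046])]
square_short_mid [(0.69, [0.3842, 0.0659, -0.0005])]
box []
```

```bash
python3 -m crank '[{"translation":[0.1,-0.023,0],"turn":0,"jaw":1},{"translation":[0.2,-0.046,0],"turn":0,"jaw":1},{"translation":[0.3,-0.069,0],"turn":0,"jaw":1},{"translation":[0.4,-0.092,0],"turn":0,"jaw":1},{"translation":[0.5,-0.115,0],"turn":0,"jaw":1},{"translation":[0.5,-0.115,-0.06],"turn":0,"jaw":1},{"translation":[0.5,-0.115,-0.14],"turn":0,"jaw":1},{"translation":[0.5,-0.115,-0.2],"turn":0,"jaw":1},{"translation":[0.5,-0.115,-0.215],"turn":0,"jaw":1},{"translation":[0.5,-0.115,-0.225],"turn":0,"jaw":1},{"translation":[0.5,-0.115,-0.235],"turn":0,"jaw":1},{"translation":[0.5,-0.115,-0.235],"turn":0,"jaw":1}]' 25
```

```text
t: 6.1
tool_pos: [0.6152, 0.2678, 0.0296]
eef_rot: [0.105, 3.139, 0.001]
ft_force: [0.2, -0.5, -2.3]
width: 0.023
grasp_force: 25.0
```

View pics/o2.png

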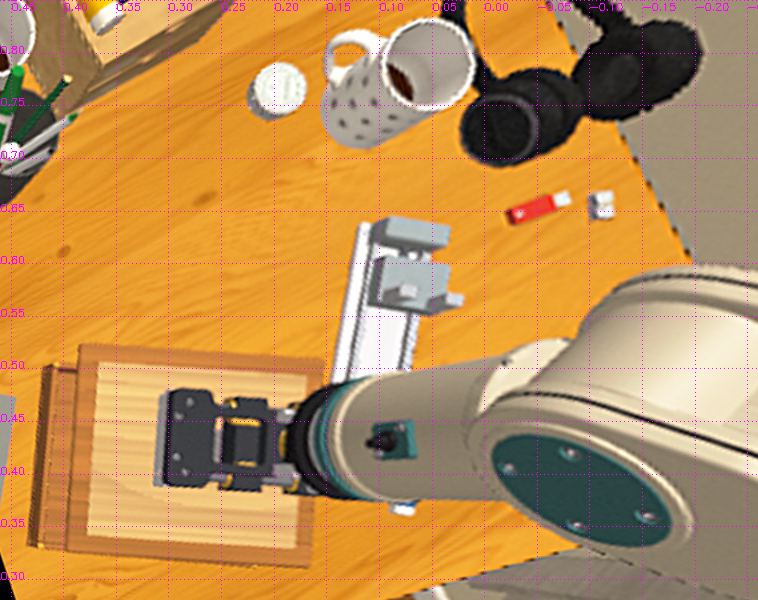

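Lid in hand. Setting down a hair lower, release, rise and go back over the box.

```bash
python3 -m crank '[{"translation":[0,0,-0.003],"turn":0,"jaw":1},{"translation":[0,0,-0.003],"turn":0,"jaw":-0.3},{"translation":[0,0,-0.003],"turn":0,"jaw":-0.3},{"translation":[0,0,-0.003],"turn":0,"jaw":-0.3},{"translation":[0,0,-0.003],"turn":0,"jaw":-0.3},{"translation":[0,0,-0.003],"turn":0,"jaw":-0.3},{"translation":[0,0,0.1],"turn":0,"jaw":-0.3},{"translation":[0,0,0.22],"turn":0,"jaw":-0.3},{"translation":[0,0,0.34],"turn":0,"jaw":-0.3},{"translation":[-0.2,0.05,0.44],"turn":0,"jaw":-0.3},{"translation":[-0.4,0.1,0.44],"turn":0,"jaw":-0.3},{"translation":[-0.5,0.115,0.44],"turn":0,"jaw":-0.3}]' 25
python3 -m crank '[{"translation":[-0.2,0,0],"turn":0,"jaw":-0.3},{"translation":[-0.2,0,0],"turn":0,"jaw":-0.3},{"translation":[-0.2,0,0],"turn":0,"jaw":-0.3}]'
python3 - <<'E'
from h import *
ob()
for n in ('wrist','side','top'):
    s=snap(n,n+'2')
    for l in ['square_long_mid','square_mid_mid','square_short_mid','box','lid_knob']: print(n,l,find(s,n,l))
    if n=='wrist': cv2.imwrite('pics/o3.png',grid(ortho(s,0.016,0.3,0.53,0.18,0.45,.45),0.53,0.45,.45,.02))
E
```

```text
t: 7.3
tool_pos: [0.4735, 0.3015, 0.2003]
eef_rot: [0.106, 3.138, 0.003]
ft_force: [1.2, 0.6, 0.5]
width: 0.0611
grasp_force: 0.0
t: 7.6
tool_pos: [0.3896, 0.301, 0.1993]
eef_rot: [-0.097, -3.137, 0.001]
ft_force: [0.5, 0.9, 0.9]
width: 0.0613
grasp_force: 0.0
t 7.6 tcp [0.3896 0.301  0.1993] ytool [ 0.062  0.998 -0.001] z [-0.003 -0.001 -1.   ] F [0.5 0.9 0.9] w 0.0613 g 0.0
wrist square_long_mid [(0.89, [0.409, 0.2618, 0.013])]
wrist square_mid_mid [(0.68, [0.4093, 0.3186, 0.0122])]
wrist square_short_mid []
wrist box [(0.64, [0.4059, 0.3191, 0.0013])]
wrist lid_knob [(0.87, [0.6154, 0.2683, 0.0291])]
side square_long_mid [(0.9, [0.4073, 0.2618, 0.01])]
side square_mid_mid [(0.61, [0.409, 0.3152, 0.0109])]
side square_short_mid []
side box [(0.8, [0.4076, 0.3219, -0.0011])]
side lid_knob [(0.59, [0.6142, 0.2696, 0.0228])]
top square_long_mid []
top square_mid_mid []
top square_short_mid []
top box [(0.58, [0.6158, 0.2632, 0.028])]
top lid_knob [(0.8, [0.6137, 0.264, 0.0299]), (0.16, [0.4791, -0.1328, 0.0435])]
```

View pics/o3.png

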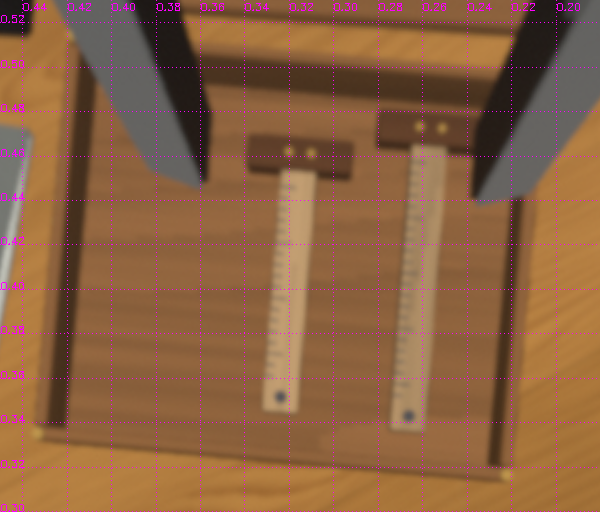

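```bash
python3 -m crank '[{"translation":[0.071,-0.1,0],"turn":-0.005,"jaw":0.25},{"translation":[0.071,-0.1,-0.1],"turn":-0.005,"jaw":0.25},{"translation":[0.071,-0.1,-0.2],"turn":-0.005,"jaw":0.25},{"translation":[0.071,-0.1,-0.3],"turn":-0.005,"jaw":0.25},{"translation":[0.071,-0.1,-0.38],"turn":-0.005,"jaw":0.25},{"translation":[0.071,-0.1,-0.42],"turn":-0.005,"jaw":0.25},{"translation":[0.071,-0.1,-0.432],"turn":-0.005,"jaw":0.25},{"translation":[0.071,-0.1,-0.432],"turn":-0.005,"jaw":0.25},{"translation":[0.071,-0.1,-0.432],"turn":-0.005,"jaw":0.25}]' 40
python3 - <<'E'
from h import *
ob(); s=snap('side','side3')
print(find(s,'side','square_long_mid'))
E
```

```text
t: 9.4
tool_pos: [0.4234, 0.2612, 0.027]
eef_rot: [0.13, 3.138, 0.001]
ft_force: [0.1, -0.2, -0.6]
width: 0.035
grasp_force: 0.0
t 9.4 tcp [0.4234 0.2612 0.027 ] ytool [0.083 0.997 0.001] z [ 0.001  0.001 -1.   ] F [ 0.1 -0.2 -0.6] w 0.035 g 0.0
[(0.75, [0.4101, 0.2615, 0.01])]
```

```bash
python3 -m crank '[{"translation":[-0.013,0,-0.006],"turn":0,"jaw":0.25},{"translation":[-0.013,0,-0.006],"turn":0,"jaw":1},{"translation":[-0.013,0,-0.006],"turn":0,"jaw":1},{"translation":[-0.013,0,-0.006],"turn":0,"jaw":1},{"translation":[-0.013,0,-0.006],"turn":0,"jaw":1},{"translation":[-0.013,0,-0.006],"turn":0,"jaw":1},{"translation":[-0.013,0,-0.006],"turn":0,"jaw":1},{"translation":[-0.013,0,0.05],"turn":0,"jaw":1},{"translation":[-0.013,0,0.15],"turn":0,"jaw":1},{"translation":[-0.013,0,0.25],"turn":0,"jaw":1},{"translation":[-0.013,0,0.25],"turn":0,"jaw":1}]' 45
python3 - <<'E'
from h import *
ob()
for n in ('side','top'):
    s=snap(n,n+'4')
    for l in ['square_long_mid','fork','gauge','rack_top']: print(n,l,find(s,n,l))
    cv2.imwrite(f'pics/g_{n}.png',ortho(s,0.045,0.42,0.66,0.0,0.2,.5))
a=cv2.imread('pics/g_side.png');b=cv2.imread('pics/g_top.png')
cv2.imwrite('pics/g.png',np.hstack([grid(a,.66,.2,.5,.02),grid(b,.66,.2,.5,.02)]))
E
```

```text
t: 10.6
tool_pos: [0.4204, 0.2625, 0.1302]
eef_rot: [0.13, 3.132, 0.008]
ft_force: [1.0, 0.1, -1.4]
width: 0.0154
grasp_force: 45.0
t 10.6 tcp [0.4204 0.2625 0.1302] ytool [0.083 0.997 0.006] z [ 0.007  0.005 -1.   ] F [ 1.   0.1 -1.4] w 0.0154 g 45.0
side square_long_mid [(0.73, [0.4095, 0.263, 0.1122]), (0.73, [0.4107, 0.3202, -0.0036])]
side fork [(0.67, [0.5571, 0.0869, 0.0444])]
side gauge [(0.56, [0.5608, 0.0815, -0.0011])]
side rack_top [(0.61, [0.3824, 0.0655, -0.0])]
top square_long_mid [(0.56, [0.5596, 0.0828, -0.0006])]
top fork [(0.85, [0.5582, 0.0835, 0.0467]), (0.43, [0.6602, -0.1272, -0.0021])]
top gauge [(0.94, [0.5619, 0.0865, -0.0013]), (0.65, [0.6142, 0.2673, 0.0274])]
top rack_top [(0.66, [0.4787, -0.1304, 0.0426])]
```

View pics/g.png

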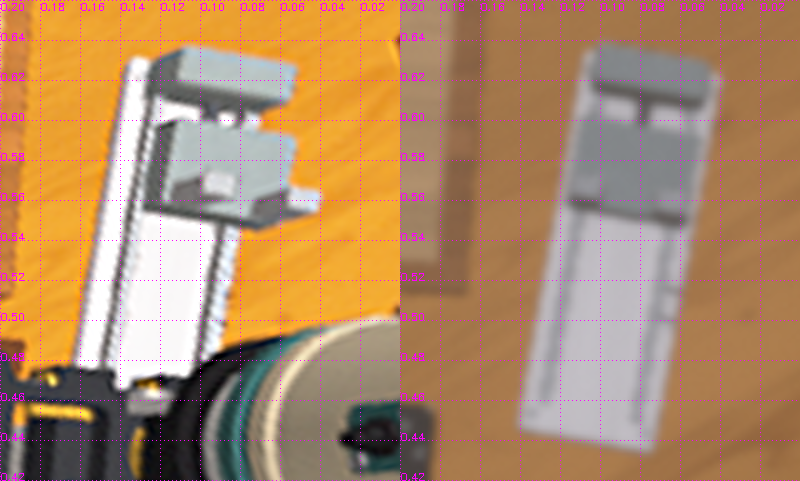

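```bash
python3 -m crank '[{"translation":[0.05,-0.09,0],"turn":-0.028,"jaw":1},{"translation":[0.11,-0.19,0],"turn":-0.028,"jaw":1},{"translation":[0.17,-0.29,0],"turn":-0.028,"jaw":1},{"translation":[0.22,-0.38,0],"turn":-0.028,"jaw":1},{"translation":[0.257,-0.428,0],"turn":-0.028,"jaw":1},{"translation":[0.257,-0.428,0],"turn":-0.028,"jaw":1},{"translation":[0.257,-0.428,0],"turn":-0.028,"jaw":1},{"translation":[0.257,-0.428,0],"turn":-0.028,"jaw":1}]' 45
cat >> h.py <<'E'
FK=np.array([.5585,.0853]); TH=np.radians(-9.75); U=np.array([np.cos(TH),np.sin(TH)]); V=np.array([-U[1],U[0]])
def gl(p): d=np.array(p)[:2]-FK; return np.round([d@U*1000,d@V*1000],1)
def ocrop(s,z,l0,l1,w,mm=.5):
    # gauge-frame ortho: up=+u, left=+v
    a=np.arange(l1,l0,-mm/1000); b=np.arange(w,-w,-mm/1000); A,B=np.meshgrid(a,b,indexing='ij')
    P=np.c_[FK[0]+A.ravel()*U[0]+B.ravel()*V[0],FK[1]+A.ravel()*U[1]+B.ravel()*V[1],np.full(A.size,z)]
    Rw=Rm(s['orientation']).T
    uv,_=cv2.projectPoints(P,cv2.Rodrigues(Rw)[0],-Rw@np.array(s['eye']),K(s),np.array(s['D'],float))
    m=uv.reshape(A.shape+(2,)).astype(np.float32); return cv2.remap(s['frame'],m[...,0],m[...,1],cv2.INTER_CUBIC)
E
python3 - <<'E'
from h import *
o=ob(); print('gl',gl(o['tool_pos']))
for n in ('side','top','wrist'):
    s=snap(n,n+'5')
    for l in ['square_long_mid','fork']: print(n,l,find(s,n,l))
    cv2.imwrite(f'pics/g5_{n}.png',ocrop(s,o['tool_pos'][2]-.0136,-.14,.1,.06,.45))
cv2.imwrite('pics/g5.png',np.hstack([cv2.imread(f'pics/g5_{n}.png') for n in ('side','top','wrist')]))
E
```

```text
t: 11.9
tool_pos: [0.5194, 0.0912, 0.1259]
eef_rot: [-0.264, -3.129, -0.001]
ft_force: [-0.4, 0.5, 0.4]
width: 0.0151
grasp_force: 45.0
t 11.9 tcp [0.5194 0.0912 0.1259] ytool [0.168 0.986 0.001] z [-0.001  0.001 -1.   ] F [-0.4  0.5  0.4] w 0.0151 g 45.0
gl [-39.5  -0.8]
side square_long_mid [(0.57, [0.5106, 0.0924, 0.1078])]
side fork [(0.69, [0.3849, 0.0639, 0.004]), (0.57, [0.5556, 0.085, 0.0452])]
top square_long_mid [(0.6, [0.3821, 0.0647, 0.0006])]
top fork []
wrist square_long_mid [(0.82, [0.5096, 0.0956, 0.1168]), (0.19, [0.5552, 0.0829, -0.0042])]
wrist fork []
```

View pics/g5.png

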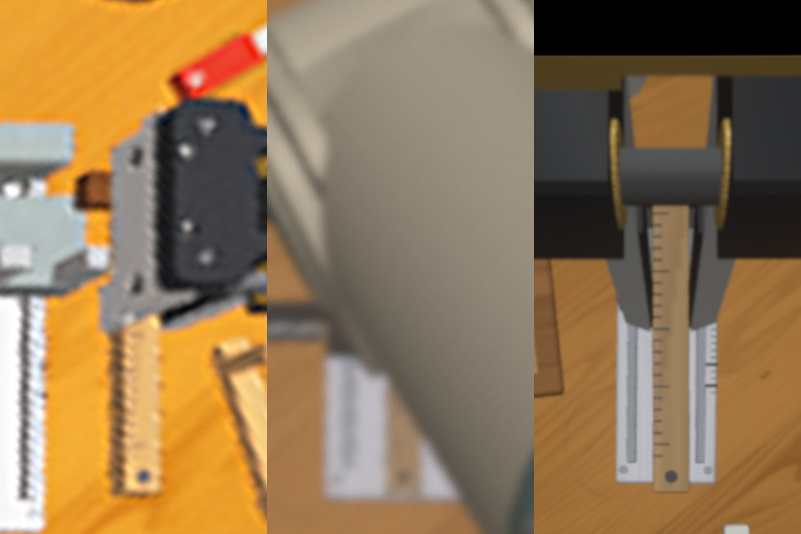

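```bash
python3 -m crank '[{"translation":[0.01,0.001,-0.02],"turn":0,"jaw":1},{"translation":[0.01,0.001,-0.06],"turn":0,"jaw":1},{"translation":[0.01,0.001,-0.1],"turn":0,"jaw":1},{"translation":[0.01,0.001,-0.13],"turn":0,"jaw":1},{"translation":[0.01,0.001,-0.145],"turn":0,"jaw":1},{"translation":[0.01,0.001,-0.145],"turn":0,"jaw":1},{"translation":[0.01,0.001,-0.145],"turn":0,"jaw":1}]' 45
python3 - <<'E'
from h import *
o=ob(); print('gl',gl(o['tool_pos']))
for n in ('side',):
    s=snap(n,n+'6')
    cv2.imwrite(f'pics/g6.png',cv2.resize(s['frame'][150:270,280:440],None,fx=4,fy=4,interpolation=2))
E
```

```text
t: 13.05
tool_pos: [0.5247, 0.09, 0.0683]
eef_rot: [0.268, 3.13, 0.0]
ft_force: [-0.8, -0.3, -0.6]
width: 0.0153
grasp_force: 45.0
t 13.05 tcp [0.5247 0.09   0.0683] ytool [0.17  0.985 0.   ] z [ 0.  0. -1.] F [-0.8 -0.3 -0.6] w 0.0153 g 45.0
gl [-34.1  -1.1]
```

View pics/g6.png

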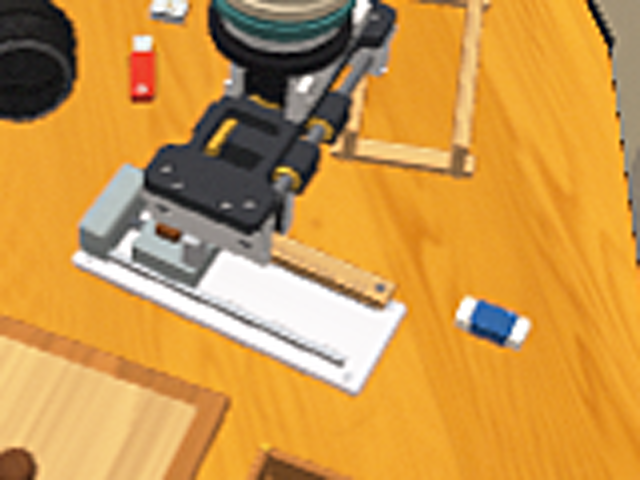

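```bash
python3 -m crank '[{"translation":[0,0,-0.006],"turn":0,"jaw":1},{"translation":[-0.012,0.002,-0.007],"turn":0,"jaw":1},{"translation":[-0.025,0.004,-0.007],"turn":0,"jaw":1},{"translation":[-0.037,0.006,-0.007],"turn":0,"jaw":1},{"translation":[-0.049,0.0085,-0.007],"turn":0,"jaw":1},{"translation":[-0.049,0.0085,-0.007],"turn":0,"jaw":1},{"translation":[-0.049,0.0085,-0.007],"turn":0,"jaw":1}]' 45
python3 - <<'E'
from h import *
o=ob(); print('gl',gl(o['tool_pos']), 'Fu',np.array(o['ft_force'])[:2]@U)
E
```

```text
t: 13.8
tool_pos: [0.5054, 0.0934, 0.0656]
eef_rot: [0.268, 3.129, 0.0]
ft_force: [2.3, 0.4, -1.0]
width: 0.0154
grasp_force: 45.0
t 13.8 tcp [0.5054 0.0934 0.0656] ytool [0.17  0.985 0.   ] z [ 0.001  0.    -1.   ] F [ 2.3  0.4 -1. ] w 0.0154 g 45.0
gl [-53.7  -1. ] Fu 2.215578107039516
```

```bash
python3 -m crank '[{"translation":[-0.012,0.002,0],"turn":0,"jaw":1},{"translation":[-0.025,0.004,0],"turn":0,"jaw":1},{"translation":[-0.037,0.006,0],"turn":0,"jaw":1},{"translation":[-0.049,0.0085,0],"turn":0,"jaw":1},{"translation":[-0.062,0.0105,0],"turn":0,"jaw":1},{"translation":[-0.074,0.0127,0],"turn":0,"jaw":1},{"translation":[-0.074,0.0127,0],"turn":0,"jaw":1},{"translation":[-0.074,0.0127,0],"turn":0,"jaw":1}]' 45
python3 - <<'E'
from h import *
o=ob(); print('gl',gl(o['tool_pos']), 'Fu',np.array(o['ft_force'])[:2]@U)
s=snap('side','side7')
o=ob(); print('gl',gl(o['tool_pos']), 'Fu',np.array(o['ft_force'])[:2]@U)
cv2.imwrite(f'pics/g7.png',cv2.resize(s['frame'][170:270,280:420],None,fx=5,fy=5,interpolation=2))
E
```

```text
t: 14.6
tool_pos: [0.478, 0.0986, 0.0659]
eef_rot: [0.268, 3.124, 0.002]
ft_force: [8.8, -0.7, -3.3]
width: 0.0156
grasp_force: 45.0
t 14.6 tcp [0.478  0.0986 0.0659] ytool [0.171 0.985 0.002] z [ 0.006  0.001 -1.   ] F [ 8.8 -0.7 -3.3] w 0.0156 g 45.0
gl [-81.6  -0.5] Fu 8.8194311513694
t 14.65 tcp [0.478  0.0986 0.0659] ytool [0.17  0.985 0.002] z [ 0.006  0.001 -1.   ] F [ 8.2 -1.9 -4.1] w 0.0157 g 45.0
gl [-81.6  -0.5] Fu 8.430956494367607
```

View pics/g7.png

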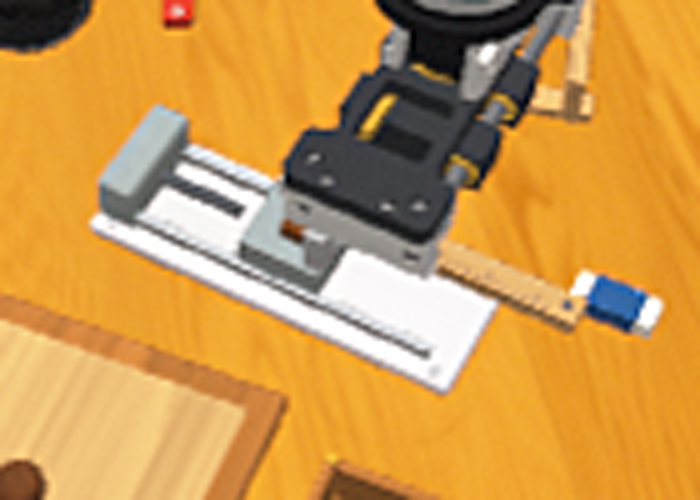

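```bash
python3 -m crank '[{"translation":[0,0,0],"turn":0,"jaw":1},{"translation":[0,0,0],"turn":0,"jaw":1},{"translation":[0,0,0],"turn":0,"jaw":1},{"translation":[0,0,0],"turn":0,"jaw":1},{"translation":[0,0,0],"turn":0,"jaw":1},{"translation":[0,0,0],"turn":0,"jaw":1},{"translation":[0,0,0],"turn":0,"jaw":1},{"translation":[0,0,0],"turn":0,"jaw":1},{"translation":[0,0,0],"turn":0,"jaw":1},{"translation":[0,0,0],"turn":0,"jaw":1},{"translation":[0,0,0],"turn":0,"jaw":1},{"translation":[0,0,0],"turn":0,"jaw":1}]' 45
```

```text
t: 15.85
tool_pos: [0.4781, 0.0986, 0.0659]
eef_rot: [0.269, 3.124, 0.002]
ft_force: [8.4, -1.1, -3.3]
width: 0.0153
grasp_force: 45.0
```

```bash
python3 -m crank '[{"translation":[0,0,0],"turn":0,"jaw":1},{"translation":[0,0,0],"turn":0,"jaw":1},{"translation":[0,0,0],"turn":0,"jaw":1},{"translation":[0,0,0],"turn":0,"jaw":1},{"translation":[0,0,0],"turn":0,"jaw":1},{"translation":[0,0,0],"turn":0,"jaw":1},{"translation":[0,0,0],"turn":0,"jaw":1},{"translation":[0,0,0],"turn":0,"jaw":1},{"translation":[0,0,0],"turn":0,"jaw":1},{"translation":[0,0,0],"turn":0,"jaw":1},{"translation":[0,0,0],"turn":0,"jaw":1},{"translation":[0,0,0],"turn":0,"jaw":1}]' 45
```

```text
t: 17.05
tool_pos: [0.4781, 0.0986, 0.0659]
eef_rot: [0.269, 3.124, 0.002]
ft_force: [6.8, 0.2, -3.1]
width: 0.0154
grasp_force: 45.0
```

```bash
python3 -m crank '[{"translation":[0,0,0],"turn":0,"jaw":1},{"translation":[0,0,0],"turn":0,"jaw":1},{"translation":[0,0,0],"turn":0,"jaw":1},{"translation":[0,0,0],"turn":0,"jaw":1},{"translation":[0,0,0],"turn":0,"jaw":1},{"translation":[0,0,0],"turn":0,"jaw":1},{"translation":[0,0,0],"turn":0,"jaw":1},{"translation":[0,0,0],"turn":0,"jaw":1},{"translation":[0,0,0],"turn":0,"jaw":1},{"translation":[0,0,0],"turn":0,"jaw":1},{"translation":[0,0,0],"turn":0,"jaw":1},{"translation":[0,0,0],"turn":0,"jaw":1}]' 45
```

```text
t: 18.25
tool_pos: [0.4781, 0.0986, 0.0659]
eef_rot: [0.269, 3.124, 0.002]
ft_force: [8.0, -0.9, -3.6]
width: 0.0153
grasp_force: 45.0
```

```bash
python3 -m crank '[{"translation":[0,0,0],"turn":0,"jaw":1},{"translation":[0,0,0],"turn":0,"jaw":1},{"translation":[0,0,0],"turn":0,"jaw":1},{"translation":[0,0,0],"turn":0,"jaw":1},{"translation":[0,0,0],"turn":0,"jaw":1},{"translation":[0,0,0],"turn":0,"jaw":1},{"translation":[0,0,0],"turn":0,"jaw":1},{"translation":[0,0,0],"turn":0,"jaw":1},{"translation":[0,0,0],"turn":0,"jaw":1},{"translation":[0,0,0],"turn":0,"jaw":1},{"translation":[0,0,0],"turn":0,"jaw":1},{"translation":[0,0,0],"turn":0,"jaw":1}]' 45
```

```text
t: 19.45
tool_pos: [0.4781, 0.0986, 0.0659]
eef_rot: [0.269, 3.124, 0.002]
ft_force: [7.5, -1.1, -3.1]
width: 0.0157
grasp_force: 45.0
```

```bash
python3 -m crank '[{"translation":[0,0,0],"turn":0,"jaw":1},{"translation":[0,0,0],"turn":0,"jaw":1},{"translation":[0,0,0],"turn":0,"jaw":1},{"translation":[0,0,0],"turn":0,"jaw":1},{"translation":[0,0,0],"turn":0,"jaw":1},{"translation":[0,0,0],"turn":0,"jaw":1},{"translation":[0,0,0],"turn":0,"jaw":1},{"translation":[0,0,0],"turn":0,"jaw":1}]' 45
python3 - <<'E'
from h import *
o=ob(); print('gl',gl(o['tool_pos']), 'Fu',np.array(o['ft_force'])[:2]@U)
s=snap('side','side8'); t=cv2.imread('pics/side7.png'); print(cv2.absdiff(t,s['frame'])[170:270,280:420].max(2).mean())
E
```

```text
t: 20.25
tool_pos: [0.4781, 0.0986, 0.0659]
eef_rot: [0.269, 3.124, 0.002]
ft_force: [8.4, -0.6, -2.8]
width: 0.0153
grasp_force: 45.0
t 20.25 tcp [0.4781 0.0986 0.0659] ytool [0.171 0.985 0.002] z [ 0.006  0.001 -1.   ] F [ 8.4 -0.6 -2.8] w 0.0153 g 45.0
gl [-81.5  -0.5] Fu 8.36852613230424
2.5742142857142856
```

```bash
cat >> h.py <<'E'
def travel(pic='side4'):
    s=snap('side'); b=ocrop(s,.045,-.09,.09,.05,.5); s2=dict(s); s2['frame']=cv2.imread(f'pics/{pic}.png'); a=ocrop(s2,.045,-.09,.09,.05,.5)
    # shelf left part in rest picture: l -8..42 mm, v +8..+32 mm
    y0=int((90-42)/.5); y1=int((90+10)/.5); x0=int((50-36)/.5); x1=int((50-16)/.5)
    m=cv2.matchTemplate(b[:,x0-6:x1+6],a[y0:y1,x0:x1],cv2.TM_CCOEFF_NORMED); _,v,_,p=cv2.minMaxLoc(m); print('travel mm',(p[1]-y0)*.5,'score',round(v,2))
    return a,b
E
python3 - <<'E'
from h import *
a,b=travel(); cv2.imwrite('pics/tr.png',cv2.resize(np.hstack([a,b]),None,fx=1.6,fy=1.6))
E
```

```text
travel mm 40.5 score 0.73
```

View pics/tr.png

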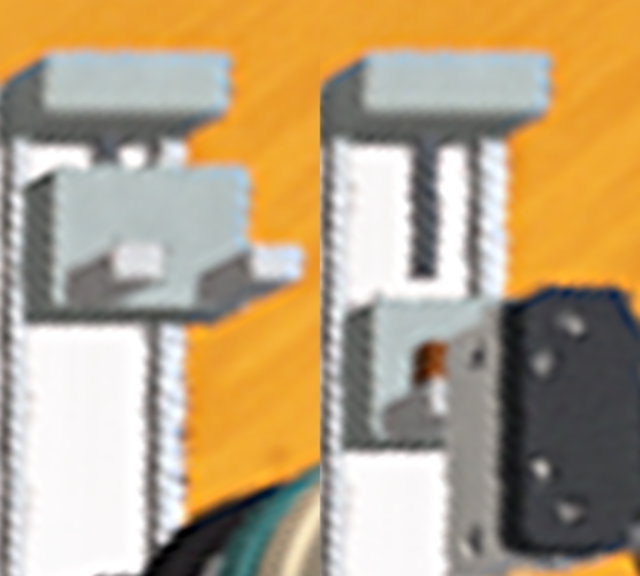

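```bash
python3 -m crank '[{"translation":[0.025,-0.004,0],"turn":0,"jaw":1},{"translation":[0.05,-0.0085,0],"turn":0,"jaw":1},{"translation":[0.075,-0.0125,0],"turn":0,"jaw":1},{"translation":[0.1,-0.017,0],"turn":0,"jaw":1},{"translation":[0.113,-0.0195,0],"turn":0,"jaw":1},{"translation":[0.113,-0.0195,0],"turn":0,"jaw":1},{"translation":[0.113,-0.0195,0],"turn":0,"jaw":1},{"translation":[0.113,-0.0195,0.02],"turn":0,"jaw":1},{"translation":[0.113,-0.0195,0.06],"turn":0,"jaw":1},{"translation":[0.113,-0.0195,0.12],"turn":0,"jaw":1},{"translation":[0.113,-0.0195,0.16],"turn":0,"jaw":1},{"translation":[0.113,-0.0195,0.16],"turn":0,"jaw":1}]' 45
python3 - <<'E'
from h import *
o=ob(); print('gl',gl(o['tool_pos'])); travel()
E
```

```text
t: 21.55
tool_pos: [0.5215, 0.0911, 0.1317]
eef_rot: [0.267, 3.126, 0.002]
ft_force: [-0.4, 0.3, 0.1]
width: 0.0158
grasp_force: 45.0
t 21.55 tcp [0.5215 0.0911 0.1317] ytool [0.17  0.986 0.002] z [ 0.004  0.001 -1.   ] F [-0.4  0.3  0.1] w 0.0158 g 45.0
gl [-37.5  -0.5]
travel mm 0.5 score 0.99
```

```bash
python3 -m crank '[{"translation":[-0.02,-0.1,0],"turn":0.04,"jaw":1},{"translation":[-0.04,-0.2,0],"turn":0.08,"jaw":1},{"translation":[-0.06,-0.3,0],"turn":0.101,"jaw":1},{"translation":[-0.08,-0.4,0],"turn":0.101,"jaw":1},{"translation":[-0.097,-0.465,0],"turn":0.101,"jaw":1},{"translation":[-0.097,-0.465,0],"turn":0.101,"jaw":1},{"translation":[-0.097,-0.465,0],"turn":0.101,"jaw":1},{"translation":[-0.097,-0.465,0],"turn":0.101,"jaw":1}]' 45
python3 - <<'E'
from h import *
o=ob()
for n in ('side','wrist','top'):
    s=snap(n,n+'9')
    for l in ['square_long_mid','rack_top']: print(n,l,find(s,n,l))
    if n!='top': cv2.imwrite(f'pics/r9_{n}.png',grid(ortho(s,.115 if n=='wrist' else .04,0.38,0.62,-.26,-.06+.06*0,.5),.62,-.06,.5,.02))
cv2.imwrite('pics/r9.png',np.hstack([cv2.imread(f'pics/r9_{n}.png') for n in ('side','wrist')]))
E
```

```text
t: 22.4
tool_pos: [0.4817, -0.0937, 0.129]
eef_rot: [0.233, -3.132, -0.002]
ft_force: [0.1, 0.7, 0.1]
width: 0.0157
grasp_force: 45.0
t 22.4 tcp [ 0.4817 -0.0937  0.129 ] ytool [-0.148  0.989  0.001] z [-0.001  0.001 -1.   ] F [0.1 0.7 0.1] w 0.0157 g 45.0
side square_long_mid [(0.77, [0.4726, -0.0951, 0.1128])]
side rack_top [(0.59, [0.478, -0.1275, 0.0403]), (0.37, [0.4082, 0.3167, 0.0135])]
wrist square_long_mid [(0.8, [0.47, -0.0942, 0.1207])]
wrist rack_top []
top square_long_mid [(0.91, [0.4713, -0.0994, 0.1177])]
top rack_top []
```

View pics/r9.png

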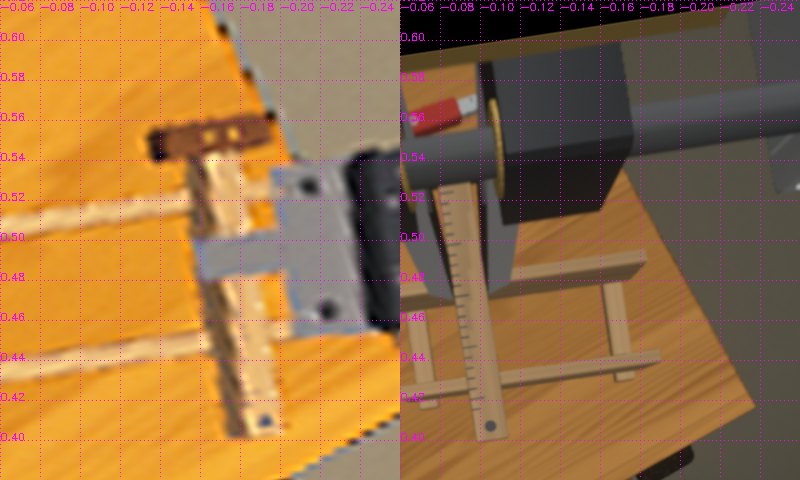

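```bash
python3 -m crank '[{"translation":[0,-0.003,-0.05],"turn":0,"jaw":1},{"translation":[0,-0.003,-0.1],"turn":0,"jaw":1},{"translation":[0,-0.003,-0.14],"turn":0,"jaw":1},{"translation":[0,-0.003,-0.16],"turn":0,"jaw":1},{"translation":[0,-0.003,-0.168],"turn":0,"jaw":1},{"translation":[0,-0.003,-0.172],"turn":0,"jaw":1},{"translation":[0,-0.003,-0.172],"turn":0,"jaw":1}]' 45
python3 -c "
from h import *
ob()"
```

```text
t: 23.55
tool_pos: [0.482, -0.0966, 0.061]
eef_rot: [-0.23, 3.132, -0.0]
ft_force: [0.3, -0.3, -0.7]
width: 0.0153
grasp_force: 45.0
t 23.55 tcp [ 0.482  -0.0966  0.061 ] ytool [-0.146  0.989 -0.   ] z [ 0.001 -0.    -1.   ] F [ 0.3 -0.3 -0.7] w 0.0153 g 45.0
```

```bash
python3 -m crank '[{"translation":[0,0,-0.004],"turn":0,"jaw":1},{"translation":[0,0,-0.006],"turn":0,"jaw":1},{"translation":[0,0,-0.006],"turn":0,"jaw":1},{"translation":[0,0,-0.006],"turn":0,"jaw":0.35},{"translation":[0,0,-0.006],"turn":0,"jaw":0.35},{"translation":[0,0,-0.006],"turn":0,"jaw":0.35},{"translation":[0,0,0.05],"turn":0,"jaw":0.35},{"translation":[0,0,0.15],"turn":0,"jaw":0.35},{"translation":[0,0,0.25],"turn":0,"jaw":0.35},{"translation":[-0.02,0.1,0.35],"turn":0,"jaw":0.35},{"translation":[-0.04,0.2,0.35],"turn":0,"jaw":0.35},{"translation":[-0.06,0.3,0.35],"turn":0,"jaw":0.35}]' 45
python3 - <<'E'
from h import *
o=ob()
for n in ('side','top'):
    s=snap(n,n+'10')
    for l in ['square_long_mid','square_mid_mid','rack_top','lid_knob']: print(n,l,find(s,n,l))
    cv2.imwrite(f'pics/r10_{n}.png',grid(ortho(s,.05,0.38,0.62,-.26,-.03,.6),.62,-.03,.6,.02))
cv2.imwrite('pics/r10.png',np.hstack([cv2.imread(f'pics/r10_{n}.png') for n in ('side','top')]))
E
```

```text
t: 24.75
tool_pos: [0.4583, 0.0249, 0.2024]
eef_rot: [-0.228, 3.129, 0.0]
ft_force: [-0.2, 0.3, -0.8]
width: 0.0304
grasp_force: 0.0
t 24.75 tcp [0.4583 0.0249 0.2024] ytool [-0.145  0.989 -0.   ] z [ 0.004  0.    -1.   ] F [-0.2  0.3 -0.8] w 0.0304 g 0.0
side square_long_mid [(0.92, [0.4738, -0.0994, 0.0399])]
side square_mid_mid [(0.97, [0.4064, 0.3167, 0.0164])]
side rack_top [(0.81, [0.4815, -0.1303, 0.0369])]
side lid_knob [(0.68, [0.5828, 0.2518, 0.0205])]
top square_long_mid [(0.49, [0.4065, 0.3189, 0.0117])]
top square_mid_mid []
top rack_top []
top lid_knob [(0.97, [0.5834, 0.2519, 0.0304])]
```

View pics/r10.png

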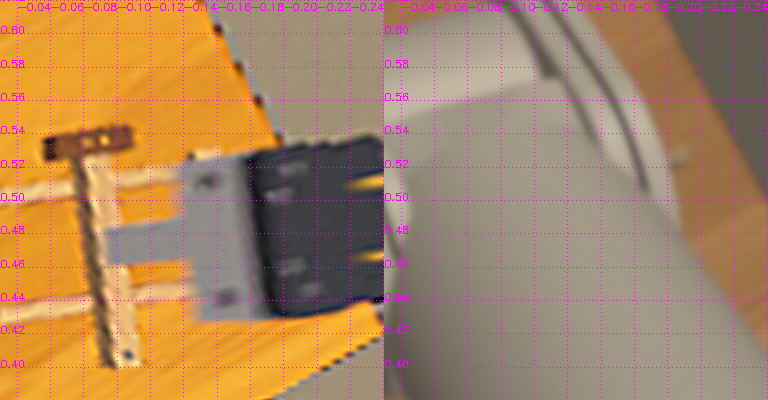

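```bash
python3 -m crank '[{"translation":[-0.015,0.11,0],"turn":-0.04,"jaw":0.25},{"translation":[-0.03,0.22,0],"turn":-0.072,"jaw":0.25},{"translation":[-0.045,0.33,0],"turn":-0.072,"jaw":0.25},{"translation":[-0.06,0.44,0],"turn":-0.072,"jaw":0.25},{"translation":[-0.075,0.55,0],"turn":-0.072,"jaw":0.25},{"translation":[-0.09,0.66,0],"turn":-0.072,"jaw":0.25},{"translation":[-0.104,0.73,0],"turn":-0.072,"jaw":0.25},{"translation":[-0.104,0.73,-0.1],"turn":-0.072,"jaw":0.25},{"translation":[-0.104,0.73,-0.2],"turn":-0.072,"jaw":0.25},{"translation":[-0.104,0.73,-0.2],"turn":-0.072,"jaw":0.25},{"translation":[-0.104,0.73,-0.2],"turn":-0.072,"jaw":0.25}]'
python3 - <<'E'
from h import *
o=ob()
for n in ('side','wrist','top'):
    s=snap(n,n+'11')
    for l in ['square_mid_mid','lid_knob','rack_top','square_long_mid']: print(n,l,find(s,n,l))
s=snap('side')
cv2.imwrite('pics/o11.png',grid(ortho(s,.04,0.36,0.7,-.26,.46,1),.7,.46,1,.05))
E
```

```text
t: 26.35
tool_pos: [0.4162, 0.3148, 0.1206]
eef_rot: [-0.126, -3.138, 0.002]
ft_force: [-0.1, 0.8, 0.3]
width: 0.035
grasp_force: 0.0
t 26.35 tcp [0.4162 0.3148 0.1206] ytool [ 0.08   0.997 -0.001] z [-0.001 -0.001 -1.   ] F [-0.1  0.8  0.3] w 0.035 g 0.0
side square_mid_mid [(0.67, [0.4088, 0.3182, 0.0118])]
side lid_knob [(0.71, [0.5796, 0.2501, 0.0228]), (0.27, [0.6543, -0.0664, -0.0044])]
side rack_top []
side square_long_mid []
wrist square_mid_mid [(0.56, [0.4097, 0.3163, 0.0136])]
wrist lid_knob [(0.89, [0.5813, 0.2535, 0.0314])]
wrist rack_top []
wrist square_long_mid [(0.41, [0.557, 0.0836, -0.0028])]
top square_mid_mid [(0.52, [0.4071, 0.3208, 0.0128])]
top lid_knob [(0.57, [0.5863, 0.2517, 0.0276])]
top rack_top [(0.95, [0.4768, -0.1294, 0.041]), (0.54, [0.5587, 0.0828, -0.0009])]
top square_long_mid [(0.77, [0.4724, -0.101, 0.0465])]
```

View pics/o11.png

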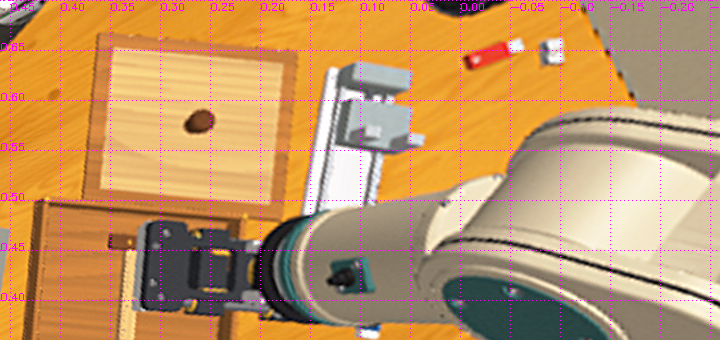

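```bash
python3 -m crank '[{"translation":[0.001,0.006,-0.1],"turn":0,"jaw":0.25},{"translation":[0.001,0.006,-0.18],"turn":0,"jaw":0.25},{"translation":[0.001,0.006,-0.225],"turn":0,"jaw":0.25},{"translation":[0.001,0.006,-0.239],"turn":0,"jaw":0.25},{"translation":[0.001,0.006,-0.239],"turn":0,"jaw":0.25},{"translation":[0.001,0.006,-0.239],"turn":0,"jaw":1},{"translation":[0.001,0.006,-0.239],"turn":0,"jaw":1},{"translation":[0.001,0.006,-0.239],"turn":0,"jaw":1},{"translation":[0.001,0.006,-0.239],"turn":0,"jaw":1},{"translation":[0.001,0.006,-0.239],"turn":0,"jaw":1},{"translation":[0.001,0.006,-0.239],"turn":0,"jaw":1}]' 45
python3 -m crank '[{"translation":[0,0,0.05],"turn":0,"jaw":1},{"translation":[0,0,0.15],"turn":0,"jaw":1},{"translation":[0,0,0.26],"turn":0,"jaw":1},{"translation":[0,0,0.26],"turn":0,"jaw":1},{"translation":[0,0,0.26],"turn":0,"jaw":1}]' 45
python3 - <<'E'
from h import *
o=ob()
s=snap('side','side12'); print(find(s,'side','square_mid_mid'))
E
```

```text
t: 28.25
tool_pos: [0.4169, 0.3182, 0.0256]
eef_rot: [0.125, 3.138, 0.001]
ft_force: [-0.7, -0.9, 6.1]
width: 0.0155
grasp_force: 45.0
t: 28.75
tool_pos: [0.4168, 0.3179, 0.1297]
eef_rot: [0.125, 3.138, 0.002]
ft_force: [-0.4, -0.5, 0.1]
width: 0.0152
grasp_force: 45.0
t 28.75 tcp [0.4168 0.3179 0.1297] ytool [0.08  0.997 0.001] z [ 0.001  0.001 -1.   ] F [-0.4 -0.5  0.1] w 0.0152 g 45.0
[(0.7, [0.4061, 0.3158, 0.1152])]
```

```bash
python3 -m crank '[{"translation":[0.05,-0.1,0],"turn":-0.0285,"jaw":1},{"translation":[0.1,-0.2,0],"turn":-0.0285,"jaw":1},{"translation":[0.15,-0.3,0],"turn":-0.0285,"jaw":1},{"translation":[0.2,-0.4,0],"turn":-0.0285,"jaw":1},{"translation":[0.25,-0.5,0],"turn":-0.0285,"jaw":1},{"translation":[0.295,-0.57,0],"turn":-0.0285,"jaw":1},{"translation":[0.295,-0.57,0],"turn":-0.0285,"jaw":1},{"translation":[0.295,-0.57,0],"turn":-0.0285,"jaw":1},{"translation":[0.295,-0.57,0],"turn":-0.0285,"jaw":1}]' 45
python3 - <<'E'
from h import *
o=ob(); print('gl',gl(o['tool_pos']))
for n in ('side','wrist'):
    s=snap(n,n+'13')
    for l in ['square_mid_mid']: print(n,l,[(p,gl(q),q[2]) for p,q in find(s,n,l)])
    cv2.imwrite(f'pics/g13_{n}.png',ocrop(s,o['tool_pos'][2]-.0146,-.14,.1,.06,.45))
cv2.imwrite('pics/g13.png',np.hstack([cv2.imread(f'pics/g13_{n}.png') for n in ('side','wrist')]))
E
```

```text
t: 29.75
tool_pos: [0.533, 0.0912, 0.1279]
eef_rot: [-0.262, -3.128, -0.001]
ft_force: [0.5, -0.1, -0.2]
width: 0.0154
grasp_force: 45.0
t 29.75 tcp [0.533  0.0912 0.1279] ytool [0.166 0.986 0.   ] z [-0.003  0.001 -1.   ] F [ 0.5 -0.1 -0.2] w 0.0154 g 45.0
gl [-26.1   1.5]
side square_mid_mid [(0.52, array([-35.5,  -3.3]), 0.1143)]
wrist square_mid_mid [(0.69, array([-36.2,   0.1]), 0.1143)]
```

View pics/g13.png

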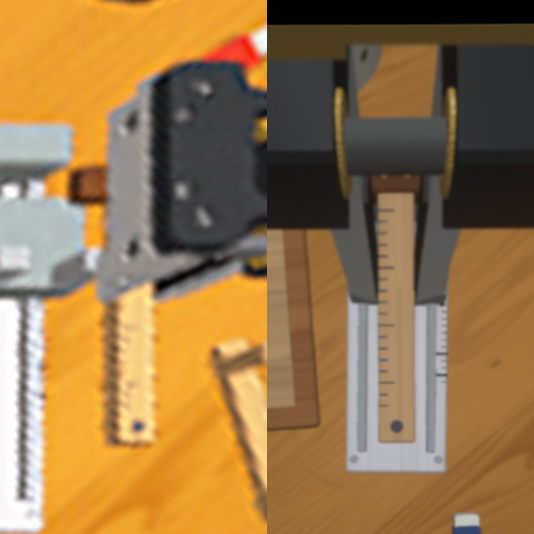

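```bash
python3 -m crank '[{"translation":[0.0045,-0.003,-0.02],"turn":0,"jaw":1},{"translation":[0.0045,-0.003,-0.06],"turn":0,"jaw":1},{"translation":[0.0045,-0.003,-0.1],"turn":0,"jaw":1},{"translation":[0.0045,-0.003,-0.13],"turn":0,"jaw":1},{"translation":[0.0045,-0.003,-0.148],"turn":0,"jaw":1},{"translation":[0.0045,-0.003,-0.152],"turn":0,"jaw":1},{"translation":[0.0045,-0.003,-0.154],"turn":0,"jaw":1},{"translation":[0.0045,-0.003,-0.154],"turn":0,"jaw":1}]' 45
python3 - <<'E'
from h import *
o=ob(); print('gl',gl(o['tool_pos'])); travel()
E
```

```text
t: 30.75
tool_pos: [0.5366, 0.0888, 0.0678]
eef_rot: [0.265, 3.13, 0.0]
ft_force: [0.1, -0.2, 0.1]
width: 0.0154
grasp_force: 45.0
t 30.75 tcp [0.5366 0.0888 0.0678] ytool [0.168 0.986 0.   ] z [ 0.001  0.    -1.   ] F [ 0.1 -0.2  0.1] w 0.0154 g 45.0
gl [-22.2  -0.3]
travel mm 0.5 score 0.76
```

```bash
python3 -m crank '[{"translation":[0,0,-0.004],"turn":0,"jaw":1},{"translation":[-0.012,0.002,-0.005],"turn":0,"jaw":1},{"translation":[-0.025,0.004,-0.005],"turn":0,"jaw":1},{"translation":[-0.037,0.006,-0.005],"turn":0,"jaw":1},{"translation":[-0.049,0.0085,-0.005],"turn":0,"jaw":1},{"translation":[-0.049,0.0085,-0.005],"turn":0,"jaw":1},{"translation":[-0.049,0.0085,-0.005],"turn":0,"jaw":1}]' 45
python3 - <<'E'
from h import *
o=ob(); print('gl',gl(o['tool_pos']), 'Fu',np.array(o['ft_force'])[:2]@U); travel()
E
```

```text
t: 31.5
tool_pos: [0.5171, 0.092, 0.0656]
eef_rot: [0.265, 3.129, 0.0]
ft_force: [1.5, -0.5, -1.7]
width: 0.0152
grasp_force: 45.0
t 31.5 tcp [0.5171 0.092  0.0656] ytool [0.168 0.986 0.   ] z [ 0.001  0.    -1.   ] F [ 1.5 -0.5 -1.7] w 0.0152 g 45.0
gl [-41.9  -0.4] Fu 1.6028925074757243
travel mm 12.0 score 0.76
```

```bash
python3 -m crank '[{"translation":[-0.012,0.002,0],"turn":0,"jaw":1},{"translation":[-0.025,0.004,0],"turn":0,"jaw":1},{"translation":[-0.037,0.006,0],"turn":0,"jaw":1},{"translation":[-0.049,0.0085,0],"turn":0,"jaw":1},{"translation":[-0.062,0.0105,0],"turn":0,"jaw":1},{"translation":[-0.074,0.0127,0],"turn":0,"jaw":1},{"translation":[-0.079,0.0135,0],"turn":0,"jaw":1},{"translation":[-0.079,0.0135,0],"turn":0,"jaw":1},{"translation":[-0.079,0.0135,0],"turn":0,"jaw":1}]' 45
python3 - <<'E'
from h import *
o=ob(); print('gl',gl(o['tool_pos']), 'Fu',np.array(o['ft_force'])[:2]@U); travel()
E
```

```text
t: 32.45
tool_pos: [0.4876, 0.0976, 0.0658]
eef_rot: [0.266, 3.125, 0.002]
ft_force: [8.5, -1.6, -4.8]
width: 0.0153
grasp_force: 45.0
t 32.45 tcp [0.4876 0.0976 0.0658] ytool [0.169 0.986 0.002] z [ 0.005  0.001 -1.   ] F [ 8.5 -1.6 -4.8] w 0.0153 g 45.0
gl [-71.9   0.1] Fu 8.618714826139845
travel mm 41.5 score 0.69
```

Travel 41.5 mm; hold about 6 s.

```bash
python3 -m crank '[{"translation":[0,0,0],"turn":0,"jaw":1},{"translation":[0,0,0],"turn":0,"jaw":1},{"translation":[0,0,0],"turn":0,"jaw":1},{"translation":[0,0,0],"turn":0,"jaw":1},{"translation":[0,0,0],"turn":0,"jaw":1},{"translation":[0,0,0],"turn":0,"jaw":1},{"translation":[0,0,0],"turn":0,"jaw":1},{"translation":[0,0,0],"turn":0,"jaw":1},{"translation":[0,0,0],"turn":0,"jaw":1},{"translation":[0,0,0],"turn":0,"jaw":1},{"translation":[0,0,0],"turn":0,"jaw":1},{"translation":[0,0,0],"turn":0,"jaw":1}]' 45
```

```text
t: 33.7
tool_pos: [0.4877, 0.0975, 0.0658]
eef_rot: [0.266, 3.125, 0.002]
ft_force: [7.9, -1.5, -4.5]
width: 0.0156
grasp_force: 45.0
```

```bash
python3 -m crank '[{"translation":[0,0,0],"turn":0,"jaw":1},{"translation":[0,0,0],"turn":0,"jaw":1},{"translation":[0,0,0],"turn":0,"jaw":1},{"translation":[0,0,0],"turn":0,"jaw":1},{"translation":[0,0,0],"turn":0,"jaw":1},{"translation":[0,0,0],"turn":0,"jaw":1},{"translation":[0,0,0],"turn":0,"jaw":1},{"translation":[0,0,0],"turn":0,"jaw":1},{"translation":[0,0,0],"turn":0,"jaw":1},{"translation":[0,0,0],"turn":0,"jaw":1},{"translation":[0,0,0],"turn":0,"jaw":1},{"translation":[0,0,0],"turn":0,"jaw":1}]' 45
```

```text
t: 34.9
tool_pos: [0.4877, 0.0975, 0.0658]
eef_rot: [0.266, 3.125, 0.002]
ft_force: [8.0, -0.8, -4.3]
width: 0.0153
grasp_force: 45.0
```

```bash
python3 -m crank '[{"translation":[0,0,0],"turn":0,"jaw":1},{"translation":[0,0,0],"turn":0,"jaw":1},{"translation":[0,0,0],"turn":0,"jaw":1},{"translation":[0,0,0],"turn":0,"jaw":1},{"translation":[0,0,0],"turn":0,"jaw":1},{"translation":[0,0,0],"turn":0,"jaw":1},{"translation":[0,0,0],"turn":0,"jaw":1},{"translation":[0,0,0],"turn":0,"jaw":1},{"translation":[0,0,0],"turn":0,"jaw":1},{"translation":[0,0,0],"turn":0,"jaw":1},{"translation":[0,0,0],"turn":0,"jaw":1},{"translation":[0,0,0],"turn":0,"jaw":1}]' 45
```

```text
t: 36.1
tool_pos: [0.4877, 0.0975, 0.0658]
eef_rot: [0.266, 3.125, 0.002]
ft_force: [8.8, -1.8, -5.0]
width: 0.0152
grasp_force: 45.0
```

```bash
python3 -m crank '[{"translation":[0,0,0],"turn":0,"jaw":1},{"translation":[0,0,0],"turn":0,"jaw":1},{"translation":[0,0,0],"turn":0,"jaw":1},{"translation":[0,0,0],"turn":0,"jaw":1},{"translation":[0,0,0],"turn":0,"jaw":1},{"translation":[0,0,0],"turn":0,"jaw":1},{"translation":[0,0,0],"turn":0,"jaw":1},{"translation":[0,0,0],"turn":0,"jaw":1},{"translation":[0,0,0],"turn":0,"jaw":1},{"translation":[0,0,0],"turn":0,"jaw":1},{"translation":[0,0,0],"turn":0,"jaw":1},{"translation":[0,0,0],"turn":0,"jaw":1}]' 45
```

```text
t: 37.3
tool_pos: [0.4877, 0.0975, 0.0658]
eef_rot: [0.266, 3.125, 0.002]
ft_force: [8.4, -0.8, -4.4]
width: 0.0157
grasp_force: 45.0
```

```bash
python3 -m crank '[{"translation":[0,0,0],"turn":0,"jaw":1},{"translation":[0,0,0],"turn":0,"jaw":1},{"translation":[0,0,0],"turn":0,"jaw":1},{"translation":[0,0,0],"turn":0,"jaw":1},{"translation":[0,0,0],"turn":0,"jaw":1},{"translation":[0,0,0],"turn":0,"jaw":1},{"translation":[0,0,0],"turn":0,"jaw":1},{"translation":[0,0,0],"turn":0,"jaw":1}]' 45
python3 - <<'E'
from h import *
o=ob(); print('gl',gl(o['tool_pos']), 'Fu',np.array(o['ft_force'])[:2]@U); travel()
E
```

```text
t: 38.1
tool_pos: [0.4877, 0.0975, 0.0658]
eef_rot: [0.266, 3.125, 0.002]
ft_force: [9.0, -1.4, -4.9]
width: 0.0155
grasp_force: 45.0
t 38.1 tcp [0.4877 0.0975 0.0658] ytool [0.169 0.986 0.002] z [ 0.005  0.001 -1.   ] F [ 9.  -1.4 -4.9] w 0.0155 g 45.0
gl [-71.9   0. ] Fu 9.160147376902314
travel mm 41.5 score 0.68
```

```bash
python3 -m crank '[{"translation":[0.025,-0.004,0],"turn":0,"jaw":1},{"translation":[0.05,-0.0085,0],"turn":0,"jaw":1},{"translation":[0.075,-0.0125,0],"turn":0,"jaw":1},{"translation":[0.1,-0.017,0],"turn":0,"jaw":1},{"translation":[0.115,-0.0195,0],"turn":0,"jaw":1},{"translation":[0.115,-0.0195,0],"turn":0,"jaw":1},{"translation":[0.115,-0.0195,0],"turn":0,"jaw":1},{"translation":[0.115,-0.0195,0.02],"turn":0,"jaw":1},{"translation":[0.115,-0.0195,0.06],"turn":0,"jaw":1},{"translation":[0.115,-0.0195,0.12],"turn":0,"jaw":1},{"translation":[0.115,-0.0195,0.16],"turn":0,"jaw":1},{"translation":[0.115,-0.0195,0.16],"turn":0,"jaw":1}]' 45
python3 - <<'E'
from h import *
o=ob(); print('gl',gl(o['tool_pos'])); travel()
print((np.array([.4928,-.1593])-np.array(o['tool_pos'])[:2])/.4)
E
```

```text
t: 39.35
tool_pos: [0.5321, 0.0901, 0.1318]
eef_rot: [0.265, 3.127, 0.002]
ft_force: [1.5, 0.5, -1.5]
width: 0.0154
grasp_force: 45.0
t 39.35 tcp [0.5321 0.0901 0.1318] ytool [0.168 0.986 0.001] z [ 0.004  0.001 -1.   ] F [ 1.5  0.5 -1.5] w 0.0154 g 45.0
gl [-26.9   0.3]
travel mm 0.5 score 0.99
[-0.09812915 -0.62353269]
```

```bash
python3 -m crank '[{"translation":[-0.018,-0.1,0],"turn":0.04,"jaw":1},{"translation":[-0.035,-0.2,0],"turn":0.08,"jaw":1},{"translation":[-0.05,-0.3,0],"turn":0.101,"jaw":1},{"translation":[-0.065,-0.4,0],"turn":0.101,"jaw":1},{"translation":[-0.08,-0.5,0],"turn":0.101,"jaw":1},{"translation":[-0.098,-0.6,0],"turn":0.101,"jaw":1},{"translation":[-0.098,-0.623,0],"turn":0.101,"jaw":1},{"translation":[-0.098,-0.623,0],"turn":0.101,"jaw":1},{"translation":[-0.098,-0.623,0],"turn":0.101,"jaw":1},{"translation":[-0.098,-0.623,0],"turn":0.101,"jaw":1}]' 45
python3 - <<'E'
from h import *
o=ob()
for n in ('side','wrist','top'):
    s=snap(n,n+'14')
    for l in ['square_mid_mid','square_long_mid','rack_top']: print(n,l,find(s,n,l))
E
```

```text
t: 40.4
tool_pos: [0.4921, -0.1573, 0.1292]
eef_rot: [0.238, -3.132, -0.002]
ft_force: [-0.4, 0.3, -1.3]
width: 0.0154
grasp_force: 45.0
t 40.4 tcp [ 0.4921 -0.1573  0.1292] ytool [-0.151  0.989  0.001] z [-0.     0.001 -1.   ] F [-0.4  0.3 -1.3] w 0.0154 g 45.0
side square_mid_mid [(0.58, [0.4815, -0.1623, 0.1158])]
side square_long_mid [(0.67, [0.4731, -0.0986, 0.0418])]
side rack_top [(0.62, [0.4815, -0.129, 0.0372]), (0.49, [0.4837, -0.1594, 0.115])]
wrist square_mid_mid [(0.58, [0.4849, -0.1597, 0.1165])]
wrist square_long_mid [(0.78, [0.4704, -0.098, 0.0491]), (0.26, [0.5591, 0.0875, 0.0499])]
wrist rack_top []
top square_mid_mid [(0.58, [0.4829, -0.1635, 0.1169])]
top square_long_mid [(0.92, [0.4733, -0.1048, 0.0477])]
top rack_top [(0.69, [0.4827, -0.1332, 0.0408]), (0.63, [0.5586, 0.0847, 0.0484])]
```

```bash
python3 -m crank '[{"translation":[0,-0.002,-0.05],"turn":0,"jaw":1},{"translation":[0,-0.002,-0.1],"turn":0,"jaw":1},{"translation":[0,-0.002,-0.14],"turn":0,"jaw":1},{"translation":[0,-0.002,-0.16],"turn":0,"jaw":1},{"translation":[0,-0.002,-0.168],"turn":0,"jaw":1},{"translation":[0,-0.002,-0.172],"turn":0,"jaw":1},{"translation":[0,-0.002,-0.174],"turn":0,"jaw":1},{"translation":[0,-0.002,-0.175],"turn":0,"jaw":1},{"translation":[0,-0.002,-0.175],"turn":0,"jaw":1}]' 45
python3 -c "
from h import *
ob()"
```

```text
t: 41.9
tool_pos: [0.4921, -0.1605, 0.0598]
eef_rot: [-0.232, 3.132, -0.0]
ft_force: [0.6, -0.7, -0.8]
width: 0.0156
grasp_force: 45.0
t 41.9 tcp [ 0.4921 -0.1605  0.0598] ytool [-0.148  0.989 -0.   ] z [ 0.001 -0.    -1.   ] F [ 0.6 -0.7 -0.8] w 0.0156 g 45.0
```

```bash
python3 -m crank '[{"translation":[0,0,-0.002],"turn":0,"jaw":1},{"translation":[0,0,-0.002],"turn":0,"jaw":0.35},{"translation":[0,0,-0.002],"turn":0,"jaw":0.35},{"translation":[0,0,-0.002],"turn":0,"jaw":0.35},{"translation":[0,0,0.05],"turn":0,"jaw":0.35},{"translation":[0,0,0.15],"turn":0,"jaw":0.35},{"translation":[0,0,0.25],"turn":0,"jaw":0.35},{"translation":[0,0.1,0.35],"turn":0,"jaw":0.35},{"translation":[0,0.2,0.35],"turn":0,"jaw":0.35},{"translation":[0,0.3,0.35],"turn":0,"jaw":0.35},{"translation":[0,0.4,0.35],"turn":0,"jaw":0},{"translation":[0,0.5,0.35],"turn":0,"jaw":-0.3}]' 45
python3 -m crank '[{"translation":[0.05,0.1,0],"turn":0,"jaw":-0.3},{"translation":[0.1,0.2,0],"turn":0,"jaw":-0.3},{"translation":[0.1,0.3,0],"turn":-0.04,"jaw":-0.3},{"translation":[0.1,0.4,0],"turn":-0.073,"jaw":-0.3},{"translation":[0.1,0.4,0],"turn":-0.073,"jaw":-0.3},{"translation":[0.1,0.4,0],"turn":-0.073,"jaw":-0.3}]'
python3 - <<'E'
from h import *
o=ob()
for n in ('side','wrist','top'):
    s=snap(n,n+'15')
    for l in ['square_mid_mid','square_long_mid','rack_top','lid_knob','box']: print(n,l,find(s,n,l))
    if n=='side': a=ortho(s,.034,0.3,0.7,-.26,.46,.95)
    if n=='top': b=ortho(s,.045,0.38,0.58,-.25,-.03,.5)
cv2.imwrite('pics/o15.png',grid(a,.7,.46,.95)); cv2.imwrite('pics/t15.png',b)
E
```

```text
t: 43.1
tool_pos: [0.4916, 0.0411, 0.1996]
eef_rot: [-0.232, 3.133, -0.0]
ft_force: [0.5, 0.1, 0.2]
width: 0.043
grasp_force: 0.0
t: 43.7
tool_pos: [0.5312, 0.2006, 0.1991]
eef_rot: [-0.122, -3.139, 0.001]
ft_force: [-0.4, -0.6, 0.1]
width: 0.0612
grasp_force: 0.0
t 43.7 tcp [0.5312 0.2006 0.1991] ytool [ 0.078  0.997 -0.   ] z [-0.001 -0.    -1.   ] F [-0.4 -0.6  0.1] w 0.0612 g 0.0
side square_mid_mid [(0.75, [0.4821, -0.1663, 0.0476])]
side square_long_mid [(0.69, [0.471, -0.1005, 0.042]), (0.35, [0.5572, 0.0881, 0.0443])]
side rack_top [(0.57, [0.4804, -0.1264, 0.0384])]
side lid_knob [(0.75, [0.5812, 0.2519, 0.0234])]
side box [(0.84, [0.4078, 0.3225, -0.0021])]
wrist square_mid_mid []
wrist square_long_mid [(0.58, [0.4704, -0.1009, 0.0472])]
wrist rack_top []
wrist lid_knob [(0.83, [0.5846, 0.254, 0.0317])]
wrist box [(0.81, [0.4063, 0.3135, 0.0046])]
top square_mid_mid [(0.98, [0.4824, -0.1609, 0.0462]), (0.35, [0.7646, 0.1925, 0.0001])]
top square_long_mid [(0.79, [0.4718, -0.1005, 0.0478]), (0.37, [0.4089, 0.3181, 0.0021])]
top rack_top [(0.16, [0.6587, -0.1281, -0.0001])]
top lid_knob []
top box [(0.92, [0.4115, 0.3183, 0.0019])]
```

View pics/o15.png

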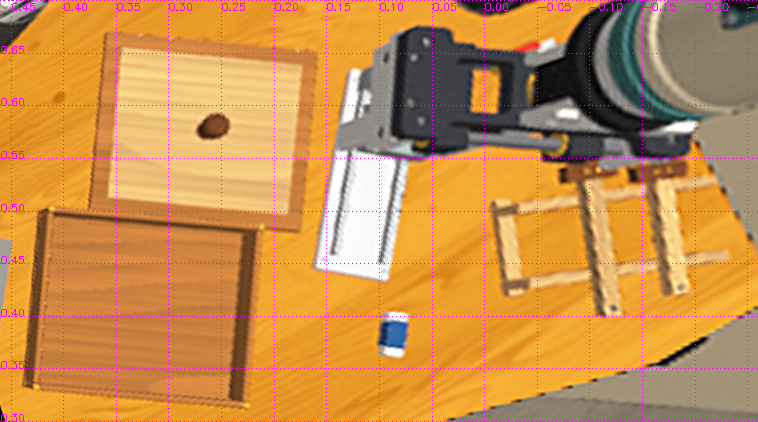

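```bash
python3 -m crank '[{"translation":[0.1295,0.131,0],"turn":-0.0075,"jaw":-0.3},{"translation":[0.1295,0.131,0],"turn":-0.0075,"jaw":-0.3},{"translation":[0.1295,0.131,-0.1],"turn":-0.0075,"jaw":-0.3},{"translation":[0.1295,0.131,-0.2],"turn":-0.0075,"jaw":-0.3},{"translation":[0.1295,0.131,-0.3],"turn":-0.0075,"jaw":-0.3},{"translation":[0.1295,0.131,-0.38],"turn":-0.0075,"jaw":-0.3},{"translation":[0.1295,0.131,-0.415],"turn":-0.0075,"jaw":-0.3},{"translation":[0.1295,0.131,-0.423],"turn":-0.0075,"jaw":-0.3},{"translation":[0.1295,0.131,-0.423],"turn":-0.0075,"jaw":-0.3},{"translation":[0.1295,0.131,-0.423],"turn":-0.0075,"jaw":-0.3}]' 30
python3 - <<'E'
from h import *
ob(); s=snap('side')
print(find(s,'side','lid_knob'))
E
```

```text
t: 45.6
tool_pos: [0.5849, 0.2528, 0.032]
eef_rot: [0.164, 3.135, 0.003]
ft_force: [0.8, -0.4, 0.2]
width: 0.061
grasp_force: 0.0
t 45.6 tcp [0.5849 0.2528 0.032 ] ytool [0.105 0.995 0.002] z [ 0.003  0.001 -1.   ] F [ 0.8 -0.4  0.2] w 0.061 g 0.0
[(0.78, [0.5843, 0.2495, 0.0186]), (0.31, [0.7589, 0.1194, -0.0004])]
```

```bash
python3 -m crank '[{"translation":[-0.003,0,-0.008],"turn":0,"jaw":-0.3},{"translation":[-0.003,0,-0.008],"turn":0,"jaw":1},{"translation":[-0.003,0,-0.008],"turn":0,"jaw":1},{"translation":[-0.003,0,-0.008],"turn":0,"jaw":1},{"translation":[-0.003,0,-0.008],"turn":0,"jaw":1},{"translation":[-0.003,0,-0.008],"turn":0,"jaw":1},{"translation":[-0.003,0,-0.008],"turn":0,"jaw":1},{"translation":[-0.003,0,-0.008],"turn":0,"jaw":1},{"translation":[-0.003,0,-0.008],"turn":0,"jaw":1}]' 30
python3 -m crank '[{"translation":[0,0,0.03],"turn":0,"jaw":1},{"translation":[0,0,0.1],"turn":0,"jaw":1},{"translation":[0,0,0.2],"turn":0,"jaw":1},{"translation":[0,0,0.25],"turn":0,"jaw":1},{"translation":[0,0,0.25],"turn":0,"jaw":1},{"translation":[0,0,0.25],"turn":0,"jaw":1}]' 30
python3 - <<'E'
from h import *
o=ob()
for n in ('side','wrist'):
    s=snap(n,n+'16'); 
    for l in ['lid_knob','box']: print(n,l,find(s,n,l))
    cv2.imwrite(f'pics/l16_{n}.png',ortho(s,o['tool_pos'][2]-.0205 if n=='side' else .034,.28,.7,.12,.47,.95))
cv2.imwrite('pics/l16.png',np.hstack([grid(cv2.imread(f'pics/l16_{n}.png'),.7,.47,.95) for n in ('side','wrist')]))
E
```

```text
t: 46.6
tool_pos: [0.5824, 0.2521, 0.027]
eef_rot: [0.164, 3.137, 0.0]
ft_force: [-0.8, -0.1, 0.4]
width: 0.0228
grasp_force: 30.0
t: 47.2
tool_pos: [0.582, 0.2516, 0.1269]
eef_rot: [-0.165, -3.137, 0.001]
ft_force: [-0.1, -0.7, -2.9]
width: 0.0231
grasp_force: 30.0
t 47.2 tcp [0.582  0.2516 0.1269] ytool [ 0.105  0.995 -0.001] z [-0.    -0.001 -1.   ] F [-0.1 -0.7 -2.9] w 0.0231 g 30.0
side lid_knob [(0.69, [0.5806, 0.2535, 0.1202])]
side box [(0.63, [0.5816, 0.2503, 0.1222]), (0.58, [0.4098, 0.3231, -0.0019])]
wrist lid_knob [(0.97, [0.577, 0.2509, 0.1283])]
wrist box [(0.66, [0.5573, 0.0853, 0.0454])]
```

View pics/l16.png

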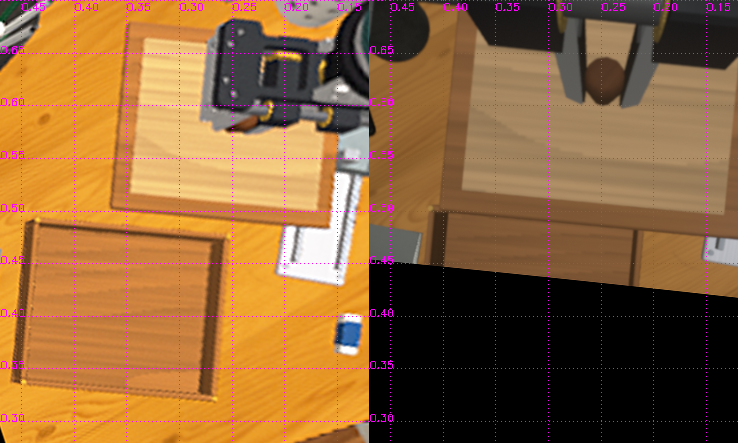

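```bash
cat > fit.py <<'E'
from h import *
from scipy.optimize import differential_evolution
from scipy.ndimage import map_coordinates
def fitrect(s,z,sizes,c0,r=.012,yaw0=-5):
    g=cv2.GaussianBlur(cv2.cvtColor(s['frame'],cv2.COLOR_BGR2GRAY),(0,0),.8).astype(float)
    G=np.hypot(cv2.Sobel(g,cv2.CV_64F,1,0),cv2.Sobel(g,cv2.CV_64F,0,1)); G=np.minimum(G,120)
    Rw=Rm(s['orientation']).T; t=np.linspace(-1,1,60)
    def pts(x,y,a):
        P=[]
        for hx,hy in sizes:
            P+= [np.c_[np.full(60,hx),t*hy],np.c_[np.full(60,-hx),t*hy],np.c_[t*hx,np.full(60,hy)],np.c_[t*hx,np.full(60,-hy)]]
        P=np.vstack(P)/2000; c,q=np.cos(np.radians(a)),np.sin(np.radians(a))
        return np.c_[x+c*P[:,0]-q*P[:,1],y+q*P[:,0]+c*P[:,1],np.full(len(P),z)]
    def cost(p):
        uv,_=cv2.projectPoints(pts(*p),cv2.Rodrigues(Rw)[0],-Rw@np.array(s['eye']),K(s),np.array(s['D'],float)); uv=uv.reshape(-1,2)
        return -map_coordinates(G,[uv[:,1],uv[:,0]],order=1).mean()
    o=differential_evolution(cost,[(c0[0]-r,c0[0]+r),(c0[1]-r,c0[1]+r),(yaw0-4,yaw0+4)],seed=1,tol=1e-4)
    return np.round(o.x,4),round(-o.fun,1)
E
python3 - <<'E'
from fit import *
def ld(n,cam):
    s=imaging.snapshot(cam); s['frame']=cv2.imread(f'pics/{n}.png'); return s
BX=[(176,206),(164,194)]
for n,c in (('side15','side'),('side16','side'),('top15','top')): print(n,'box',fitrect(ld(n,c),.034,BX,(.408,.320)))
z=ob()['tool_pos'][2]
print('lid held',fitrect(ld('side16','side'),z-.019,[(180,210)],(.582,.252)))
print('lid at start side',fitrect(ld('side0','side'),.042,[(180,210)],(.413,.315)),'top',fitrect(ld('top0','top'),.042,[(180,210)],(.413,.315)))
E
```

```text
side15 box (array([ 0.4034,  0.3269, -5.1288]), np.float64(87.0))
side16 box (array([ 0.4088,  0.3264, -4.94  ]), np.float64(86.9))
top15 box (array([ 0.4048,  0.3132, -5.3376]), np.float64(40.1))
t 47.65 tcp [0.5822 0.252  0.1264] ytool [ 0.104  0.995 -0.   ] z [-0.001 -0.    -1.   ] F [ 0.6 -0.1 -2.1] w 0.0224 g 30.0
lid held (array([ 0.5806,  0.2551, -5.3792]), np.float64(98.5))
lid at start side (array([ 0.4116,  0.319 , -4.5434]), np.float64(86.5)) top (array([ 0.4117,  0.314 , -4.11  ]), np.float64(43.9))
```

```bash
cat > fit2.py <<'E'
from h import *
from scipy.optimize import differential_evolution
from scipy.ndimage import map_coordinates
def fitw(s,rects,c0,r=.01,yaw0=-4.5):
    lab=cv2.cvtColor(s['frame'],cv2.COLOR_BGR2LAB).astype(float)
    G=sum(np.hypot(cv2.Sobel(cv2.GaussianBlur(lab[...,k],(0,0),.7),cv2.CV_64F,1,0),cv2.Sobel(cv2.GaussianBlur(lab[...,k],(0,0),.7),cv2.CV_64F,0,1)) for k in range(3)); G=np.minimum(G,80)
    Rw=Rm(s['orientation']).T; t=np.linspace(-1,1,60); e=np.array(s['eye']); rv=cv2.Rodrigues(Rw)[0]
    L=[]
    for hx,hy,z in rects:
        for q in (np.c_[np.full(60,hx),t*hy],np.c_[np.full(60,-hx),t*hy],np.c_[t*hx,np.full(60,hy)],np.c_[t*hx,np.full(60,-hy)]): L.append(np.c_[q/2000,np.full(60,z)])
    P=np.vstack(L)
    def cost(p):
        c,q=np.cos(np.radians(p[2])),np.sin(np.radians(p[2]))
        X=np.c_[p[0]+c*P[:,0]-q*P[:,1],p[1]+q*P[:,0]+c*P[:,1],P[:,2]]
        uv,_=cv2.projectPoints(X,rv,-Rw@e,K(s),np.array(s['D'],float)); uv=uv.reshape(-1,2)
        return -map_coordinates(G,[uv[:,1],uv[:,0]],order=1).mean()
    o=differential_evolution(cost,[(c0[0]-r,c0[0]+r),(c0[1]-r,c0[1]+r),(yaw0-2.5,yaw0+2.5)],seed=1,tol=1e-4)
    return np.round(o.x,4),round(-o.fun,1)
def ld(n,cam):
    s=imaging.snapshot(cam); s['frame']=cv2.imread(f'pics/{n}.png'); return s
A=[(176,206,.034),(164,194,.034),(176,206,0),(164,194,.006)]
if __name__=='__main__':
    for n,c in (('side15','side'),('side16','side'),('top15','top')):
        s=ld(n,c)
        for nm,rr in (('all',A),('top',A[:2]),('outer',A[:1]),('inner+floor',[A[1],A[3]])): print(n,nm,*fitw(s,rr,(.408,.319)))
    s=imaging.snapshot('side'); m=imaging.cut_out('side','box')
    for d in m[:2]: 
        ys,xs=np.nonzero(d['region']); print(d['p'],len(xs),xs.mean(),ys.mean())
E
python3 fit2.py
```

```text
side15 all [ 0.4057  0.319  -5.2383] 70.7
side15 top [ 0.4052  0.3239 -6.9025] 68.4
side15 outer [ 0.4071  0.3269 -5.2429] 74.6
side15 inner+floor [ 0.4032  0.3182 -5.0232] 70.2
side16 all [ 0.4086  0.3187 -4.6226] 72.1
side16 top [ 0.4094  0.322  -4.3648] 71.2
side16 outer [ 0.4088  0.3273 -5.1261] 79.8
side16 inner+floor [ 0.4032  0.3182 -5.0222] 70.2
top15 all [ 0.4055  0.3173 -5.1115] 51.5
top15 top [ 0.4047  0.3124 -5.0866] 53.9
top15 outer [ 0.4078  0.3148 -4.7333] 59.9
top15 inner+floor [ 0.4036  0.3189 -5.1551] 54.8
0.63 8470 364.75501770956316 321.85844155844154
0.16 49 322.1224489795918 152.22448979591837
```

```bash
python3 -m crank '[{"translation":[-0.1,0.04,0],"turn":0.0033,"jaw":1},{"translation":[-0.2,0.08,0],"turn":0.0033,"jaw":1},{"translation":[-0.3,0.12,0],"turn":0.0033,"jaw":1},{"translation":[-0.4,0.155,0],"turn":0.0033,"jaw":1},{"translation":[-0.432,0.1675,0],"turn":0.0033,"jaw":1},{"translation":[-0.432,0.1675,-0.05],"turn":0.0033,"jaw":1},{"translation":[-0.432,0.1675,-0.1],"turn":0.0033,"jaw":1},{"translation":[-0.432,0.1675,-0.14],"turn":0.0033,"jaw":1},{"translation":[-0.432,0.1675,-0.14],"turn":0.0033,"jaw":1},{"translation":[-0.432,0.1675,-0.14],"turn":0.0033,"jaw":1}]' 30
python3 - <<'E'
from fit2 import *
o=ob(); z=o['tool_pos'][2]-.019
for n in ('side','wrist','top'):
    s=snap(n,n+'17'); print(n,find(s,n,'lid_knob'),fitw(s,[(180,210,z)],(.409,.319)), fitw(s,[(180,210,z),(180,210,z-.008)],(.409,.319)))
E
```

```text
t: 49.05
tool_pos: [0.4101, 0.3191, 0.0712]
eef_rot: [0.148, 3.138, 0.0]
ft_force: [-0.3, -0.6, -1.9]
width: 0.0226
grasp_force: 30.0
t 49.05 tcp [0.4101 0.3191 0.0712] ytool [0.094 0.996 0.   ] z [ 0.  0. -1.] F [-0.3 -0.6 -1.9] w 0.0226 g 30.0
side [(0.74, [0.4081, 0.3178, 0.0676]), (0.4, [0.7603, 0.1205, -0.0002])] (array([ 0.4094,  0.3213, -4.8464]), np.float64(79.5)) (array([ 0.4093,  0.3189, -4.9438]), np.float64(77.9))
wrist [(0.59, [0.4107, 0.3212, 0.0736])] (array([ 0.4108,  0.3201, -5.187 ]), np.float64(55.9)) (array([ 0.4104,  0.3201, -4.9338]), np.float64(42.7))
top [] (array([ 0.4097,  0.3156, -4.9247]), np.float64(50.5)) (array([ 0.41  ,  0.3158, -5.1286]), np.float64(50.3))
```

```bash
python3 -m crank '[{"translation":[-0.002,-0.002,-0.01],"turn":0,"jaw":1},{"translation":[-0.002,-0.002,-0.018],"turn":0,"jaw":1},{"translation":[-0.002,-0.002,-0.022],"turn":0,"jaw":1},{"translation":[-0.002,-0.002,-0.024],"turn":0,"jaw":1},{"translation":[-0.002,-0.002,-0.025],"turn":0,"jaw":1},{"translation":[-0.002,-0.002,-0.025],"turn":0,"jaw":1}]' 30
```

```text
t: 49.95
tool_pos: [0.4088, 0.3183, 0.061]
eef_rot: [-0.148, -3.138, -0.0]
ft_force: [-0.0, 0.3, -1.1]
width: 0.0228
grasp_force: 30.0
```

```bash
python3 -m crank '[{"translation":[0,0,-0.002],"turn":0,"jaw":1},{"translation":[0,0,-0.002],"turn":0,"jaw":-0.2},{"translation":[0,0,-0.002],"turn":0,"jaw":-0.2},{"translation":[0,0,-0.002],"turn":0,"jaw":-0.2},{"translation":[0,0,-0.002],"turn":0,"jaw":-0.2},{"translation":[0,0,-0.002],"turn":0,"jaw":-0.2},{"translation":[0,0,0.08],"turn":0,"jaw":-0.2},{"translation":[0,0,0.2],"turn":0,"jaw":-0.2},{"translation":[0,0,0.32],"turn":0,"jaw":-0.2},{"translation":[0,0,0.4],"turn":0,"jaw":-0.2},{"translation":[-0.1,0,0.4],"turn":0,"jaw":-0.2},{"translation":[-0.1,0,0.4],"turn":0,"jaw":-0.2}]' 30
python3 - <<'E'
from fit2 import *
o=ob()
for n in ('side','wrist','top'):
    s=snap(n,n+'18'); print(n,find(s,n,'lid_knob'),fitw(s,[(180,210,.042)],(.409,.319)), fitw(s,[(180,210,.042),(180,210,.034)],(.409,.319)))
    for l in ['square_mid_mid','square_long_mid','mug','eraser','usb_stick','tin_small','sharpener']: print(l,find(s,n,l)[:1])
E
```

```text
t: 51.15
tool_pos: [0.3647, 0.3185, 0.222]
eef_rot: [-0.142, -3.137, 0.0]
ft_force: [0.3, 1.1, -0.8]
width: 0.0565
grasp_force: 0.0
t 51.15 tcp [0.3647 0.3185 0.222 ] ytool [ 0.09   0.996 -0.   ] z [-0.001  0.    -1.   ] F [ 0.3  1.1 -0.8] w 0.0565 g 0.0
side [(0.76, [0.4084, 0.3167, 0.0551])] (array([ 0.408 ,  0.3203, -5.3203]), np.float64(71.8)) (array([ 0.4083,  0.3181, -5.0286]), np.float64(70.9))
square_mid_mid [(0.78, [0.4839, -0.1659, 0.0462])]
square_long_mid [(0.75, [0.4721, -0.0977, 0.0387])]
mug [(0.58, [0.7614, 0.1197, -0.0031])]
eraser []
usb_stick [(0.4, [0.6599, -0.0643, -0.0031])]
tin_small [(0.68, [0.7715, 0.1948, -0.0027])]
sharpener [(0.7, [0.4783, -0.1288, 0.0386])]
wrist [(0.95, [0.4087, 0.3199, 0.0622])] (array([ 0.4078,  0.3185, -4.9616]), np.float64(66.4)) (array([ 0.4081,  0.3189, -4.8129]), np.float64(54.3))
square_mid_mid []
square_long_mid []
mug []
eraser [(0.92, [0.3827, 0.0632, -0.0021])]
usb_stick [(0.39, [0.6553, -0.0652, 0.0025])]
tin_small [(0.73, [0.6597, -0.0661, 0.0004])]
sharpener []
top [(0.78, [0.4109, 0.3159, 0.0615])] (array([ 0.4083,  0.3164, -4.8621]), np.float64(59.3)) (array([ 0.4085,  0.3167, -4.9531]), np.float64(57.8))
square_mid_mid [(0.79, [0.4817, -0.1601, 0.0438])]
square_long_mid [(0.83, [0.4743, -0.102, 0.0464])]
mug [(0.59, [0.7652, 0.1177, -0.0018])]
eraser [(0.49, [0.3803, 0.0664, -0.0021])]
usb_stick [(0.61, [0.6613, -0.0702, -0.0])]
tin_small [(0.69, [0.7663, 0.1943, 0.0039])]
sharpener [(0.45, [0.6572, -0.1256, -0.0018])]
```

```bash
python3 -c "
from plant import close_job
print(close_job())"
```

```text
the job is handed in; nothing more can be done
None
```

The job is handed in after about 51 s of robot time: both squares present (long, then middle) were held on the gauge for over 5 s at about 8 N (40–41 mm of travel) and laid on the rack, and the lid is back within about 1 mm of square. I viewed 17 pictures, over the limit of 14, so I checked the lid's final position by measurement only, and `close_job()` returned no verdict.

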